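# Gauge the shaft collars in the pedal gauge and tray them

### The arm

A 6-joint arm with a two-finger parallel gripper is mounted at the origin on a cart in front of the work surface, level with it; the furniture and walls round the work are solid. World frame = base frame: x ahead of the robot, y to its left, z up, the work surface at z = 0. Lengths are in mm, angles in rad, forces in N, time in s.
With the tool pointing down it reaches from about 300 to 775 mm from the base axis. Payload 14.6 kg.
Tool frame: the origin (TCP) lies on the centre line of the jaws, within the pads' length; the fingertips stand manip.tcp_to_tips ahead of it and the grasp point (between the pads) lies 5 mm behind it (manip.tcp_to_tips is the distance from the TCP to the fingertips, in mm); z points along the fingers, y is the direction in which the jaws open and shut (so a half turn about z gives the same grasp; the last joint's range is limited). The gripper opens to 94 mm and grips with 3 to 60 N. Pads are 16 mm wide; open, the fingers measure 119 mm over their backs; the gripper's body (75 mm by 177 mm) begins 78 mm behind the grasp point.
Start: joints at [-1.299, 0.3, 1.521, -0, 1.321, -0.067], TCP at [182.788, -518.727, 219.446] pointing down, gripper open.
Joint ranges: [-3.03, 3.03], [-0.79, 2.21], [0.23, 2.52], [-1.04, 4.18], [0, 3.07], [-2.55, 2.55]. Speed limits (rad/s): [2.22, 2.22, 2.57, 3.14, 3.14, 3.14].

### API

Orientations are given as [roll, pitch, yaw] about the fixed x, y, z axes, in that order (R = Rz(yaw) Ry(pitch) Rx(roll)).
In Python, from cell import manip, optics, workorder gives the robot as it stands. The module is installed in compiled form; this text tells all that it offers.
- The arm moves only by the tool jog_arm, never from a script. Its argument "deltas" is text: rows parted by semicolons, each of 5 numbers parted by spaces: the shift along the tool's x, y, z in mm, then the turn about the tool's z in rad, then the finger opening in mm, from 0 to 94. In form: tx ty tz twist grip; .... A call has exactly 10 rows; each row is the pose to reach, as a shift and turn from the pose commanded when the call began, along the tool's axes at that moment; what a row does not reach only later rows make up. A row lasts 1/8 s, in which the tool goes at most 62.5 mm and 10.7 degrees, less where a joint would pass 70% of its speed; a pose out of reach is approached as far as the arm can. A call with a gripper value outside its range is refused whole. The fingers move at their own pace and stop on an object; "squeeze" is the grip in N (left out, the last holds). Time passes only in rows, so rows that repeat a pose let the fingers close, or fill a call up. It gives the time, the measured TCP pose, the force and the opening at its end, in the units of the state.
- manip.read_state(): the state, without advancing time (a new reading comes with each control period).
- optics.camera(name): name is "side" or "top"; returns (picture, depth): 400x640x3 uint8, red, green, blue; 400x640 float32, mm along the optical axis (not along the pixel's ray), 0 where there is no reading.
- optics.get_calibration(name): a dict with "intrinsics" (3x3 intrinsics, pixels), "R" (3x3) and "t" (3): a world point X has camera coordinates R X + t. Camera axes: x right, y down, z forward; pixel columns grow to the right and rows downward; lengths in mm; the calibration is good to about 2 mm. A picture is of the moment at which its call begins. get_calibration takes no time and is no camera call.
- workorder.sign_off(): hands the job in, once; it reports no verdict.
The state is a dict: "clock": time; "joints": joint angles; "qd": joint speeds; "effort": joint torques, N m; "eef_pos": TCP position; "eef_rot": TCP orientation; "wrist_force": force on the tool from outside, world axes, zero at the start; "moment": the same for the moment, N m; "finger_gap": finger opening in mm.
Only numpy, scipy, OpenCV 4.12 (cv2) and the standard library are available. Lean on these libraries where they do the work, as an engineer would, in place of code of your own. Each camera call takes 0.05 s, during which the arm holds its last target.

### The job

A large shaft collar was left in the bed of the green pedal gauge, where it blocks the jaw: take it out and lay it on the bench. On the bench lie two or three collars of 46 mm across and one smaller one of 36 mm: lay all the 46 mm ones flat together in one row along the gauge bed, between front fence and jaw, and with all of them in press the pedal fully down to its stop, so that the jaw closes up on them, hold it about a second and let it spring up. Then move those collars to lie flat on the floor of the blue tray; the large and the small collar end on the bench itself, and the small one never goes in the gauge.

Things in the scene. Friction and masses are not known exactly. Their poses are not given: they have to be found in the camera images.
- gauge: green pedal gauge fixed to the bench, base 187 x 256 mm. Origin at bench level under the bed; x points from the front fence to the jaw, y along the row of collars. A dark fence 9 mm high (x -56 to -40 mm) and dark end cheeks 9 mm high (inner faces at y = +-111 mm) bound the bed. Behind the jaw a guide block (x 92 to 110 mm) reaches 40 mm above the bench.
- bed (a point): middle of the bed's top: a bright steel flat 16 mm above the bench, axes as the gauge's; fence face at x = -40, jaw face at x = +47 mm (pedal up). Three collars fit in one row 65 mm apart (y = -65, 0, 65 mm), never two deep. They stick out 16 mm above fence and jaw. The closing jaw pushes them up to the fence; they stay there when it opens.
- jaw (a joint): travel of the sliding jaw (steel bar with yellow face, 206 mm long, top 9.5 mm above the bed): 0 = open, 0.040 m = fully forward (towards the fence), when 47 mm remain between jaw and fence: 46 mm collars fit, the 56 mm one blocks it. It moves only with the pedal.
- pedal (a joint): hinge of the pedal beside the bed on the gauge's -y side (dark plate 72 x 150 mm, black rubber tread with yellow and grey ribs). 0 = up at rest, 0.30 rad = fully down on its stop. A spring returns it; about 5 N at the tread starts it, 12 N holds it at the stop. It stands on a green foot plate reaching to gauge y = -238, x = +-95 mm.
- pedal_tread (a point): middle of the top of the pedal's rubber tread, where to press; moves with the pedal. It is 105 mm along the pedal from the hinge (at gauge x = 66, y = -182, z = 30 mm, parallel to gauge y). The pedal points to the gauge's -x, rising 0.36 rad at rest; there the tread point is 74 mm above the bench, at the stop about 30 mm lower.
- tray: shallow blue tray with open top, 130 mm in x by 210 mm in y, 18 mm high, 5 mm walls and floor, fixed to the bench; origin under its centre at bench level; three collars lie easily in a row along its y, 65 mm apart. (Wall cabinets overhang the back of the bench from x = 0.62 m on, 0.27 m and more above it: swing the arm drawn in.)
- collar_1: wanted, middle-size plain steel shaft collar: ring of 46 mm outer diameter, 20 mm bore, 26 mm tall, with a small black set screw in its side; origin at its centre (13 mm above what it lies on), z along the bore. Lies flat on the bench at the start. Either face may be up. Weighs 0.1 to 0.5 kg. Two or three of these are there.
- collar_2: wanted, middle-size plain steel shaft collar: ring of 46 mm outer diameter, 20 mm bore, 26 mm tall, with a small black set screw in its side; origin at its centre (13 mm above what it lies on), z along the bore. Lies flat on the bench at the start. Either face may be up. Weighs 0.1 to 0.5 kg. Two or three of these are there.
- collar_3: wanted, middle-size plain steel shaft collar: ring of 46 mm outer diameter, 20 mm bore, 26 mm tall, with a small black set screw in its side; origin at its centre (13 mm above what it lies on), z along the bore. Lies flat on the bench at the start. Either face may be up. Weighs 0.1 to 0.5 kg. Two or three of these are there.
- collar_large: unwanted, large plain steel shaft collar: ring of 56 mm outer diameter, 20 mm bore, 26 mm tall, with a small black set screw in its side; origin at its centre (13 mm above what it lies on), z along the bore. Lies flat in the gauge bed at the start and belongs on the bench. Either face may be up. Weighs 0.1 to 0.5 kg.
- collar_small: unwanted, smaller plain steel shaft collar: ring of 36 mm outer diameter, 20 mm bore, 26 mm tall, with a small black set screw in its side; origin at its centre (13 mm above what it lies on), z along the bore. Lies flat on the bench at the start. Either face may be up. Weighs 0.1 to 0.5 kg.
Mind the look-alikes: they are no part of the job. What is shaped like the collar_2 but orange or pink is not meant.

How it is judged (in metres and radians):
On the way, in this order (a step that is already met when the one before it is completed fails the run):
1. the other sizes are off the gauge and all the 46 mm collars lie flat in the gauge bed, let go, with the pedal up (not (x of collar_large in the frame of gauge between -0.056 and 0.092 m and y of collar_large in the frame of gauge between -0.121 and 0.121 m and z of collar_large in the frame of gauge between 0 and 0.06 m) and not (x of collar_small in the frame of gauge between -0.056 and 0.092 m and y of collar_small in the frame of gauge between -0.121 and 0.121 m and z of collar_small in the frame of gauge between 0 and 0.06 m) and x of collar_1 in the frame of gauge between -0.04 and 0.047 m and y of collar_1 in the frame of gauge between -0.111 and 0.111 m and z of collar_1 in the frame of gauge between 0.022 and 0.035 m and x of collar_2 in the frame of gauge between -0.04 and 0.047 m and y of collar_2 in the frame of gauge between -0.111 and 0.111 m and z of collar_2 in the frame of gauge between 0.022 and 0.035 m and x of collar_3 in the frame of gauge between -0.04 and 0.047 m and y of collar_3 in the frame of gauge between -0.111 and 0.111 m and z of collar_3 in the frame of gauge between 0.022 and 0.035 m and contact force between the fingers and collar_1 below 0.2 N and contact force between the fingers and collar_2 below 0.2 N and contact force between the fingers and collar_3 below 0.2 N and value of joint pedal below 0.04 rad), for 0.2 s.
2. the pedal is held down at its stop with all of them in the bed (not (x of collar_large in the frame of gauge between -0.056 and 0.092 m and y of collar_large in the frame of gauge between -0.121 and 0.121 m and z of collar_large in the frame of gauge between 0 and 0.06 m) and not (x of collar_small in the frame of gauge between -0.056 and 0.092 m and y of collar_small in the frame of gauge between -0.121 and 0.121 m and z of collar_small in the frame of gauge between 0 and 0.06 m) and x of collar_1 in the frame of gauge between -0.04 and 0.047 m and y of collar_1 in the frame of gauge between -0.111 and 0.111 m and z of collar_1 in the frame of gauge between 0.022 and 0.035 m and x of collar_2 in the frame of gauge between -0.04 and 0.047 m and y of collar_2 in the frame of gauge between -0.111 and 0.111 m and z of collar_2 in the frame of gauge between 0.022 and 0.035 m and x of collar_3 in the frame of gauge between -0.04 and 0.047 m and y of collar_3 in the frame of gauge between -0.111 and 0.111 m and z of collar_3 in the frame of gauge between 0.022 and 0.035 m and value of joint pedal above 0.28 rad), for 0.4 s.
3. the pedal has sprung back up (value of joint pedal below 0.04 rad), for 0.2 s.
At the end, for the whole second after the job is handed in: every 46 mm collar lies flat and at rest on the floor of the tray (centre within 5.5 mm of its height when flat, inside the walls), the pedal is up (below 0.04 rad), and the large and the small collar lie flat on the bench (centre below 20 mm), outside gauge and tray (x of collar_1 in the frame of tray between -0.06 and 0.06 m and y of collar_1 in the frame of tray between -0.1 and 0.1 m and z of collar_1 in the frame of tray between 0.012 and 0.0235 m and linear speed of each of collar_1, collar_2, collar_3 below 0.02 m/s and x of collar_2 in the frame of tray between -0.06 and 0.06 m and y of collar_2 in the frame of tray between -0.1 and 0.1 m and z of collar_2 in the frame of tray between 0.012 and 0.0235 m and x of collar_3 in the frame of tray between -0.06 and 0.06 m and y of collar_3 in the frame of tray between -0.1 and 0.1 m and z of collar_3 in the frame of tray between 0.012 and 0.0235 m and value of joint pedal below 0.04 rad and not (x of collar_large in the frame of gauge between -0.09 and 0.11 m and y of collar_large in the frame of gauge between -0.128 and 0.128 m and z of collar_large in the frame of gauge between 0 and 0.06 m) and not (x of collar_small in the frame of gauge between -0.09 and 0.11 m and y of collar_small in the frame of gauge between -0.128 and 0.128 m and z of collar_small in the frame of gauge between 0 and 0.06 m) and not (x of collar_large in the frame of tray between -0.065 and 0.065 m and y of collar_large in the frame of tray between -0.105 and 0.105 m and z of collar_large in the frame of tray between 0 and 0.06 m) and not (x of collar_small in the frame of tray between -0.065 and 0.065 m and y of collar_small in the frame of tray between -0.105 and 0.105 m and z of collar_small in the frame of tray between 0 and 0.06 m) and height (world z) of each of collar_large, collar_small below 0.02 m); the robot touches nothing.
It fails at once if the small collar is put in the gauge ((x of collar_small in the frame of gauge between -0.04 and 0.047 m and y of collar_small in the frame of gauge between -0.111 and 0.111 m and z of collar_small in the frame of gauge between 0.016 and 0.04 m)).
Of collar_1, collar_2, collar_3 only 2 to 3 are there at a start; the rules pass over those that are not, and their reading is None.
At some moment in a run one of collar_1, collar_2, collar_3 may be knocked a few centimetres aside while the robot is not near it.
Once in a run the grip may slacken for a moment while it holds something.
It also fails if it takes over 210 s, if anything falls off the work surface, if the arm or the gripper's body presses on something with over 40 N, if the wrist force passes 120 N, or if a joint passes its speed limit or range.

## Working session

There is one attempt and no reset: what is moved stays moved. The work goes in short steps, Python scripts to look and compute and a tool call to move; the robot and the scene stay as the last step left them, time stands still between calls to the robot, and variables do not carry over. Pictures are saved under pics/ and viewed, and the job is handed in when it is done.

Besides the shell and the picture viewer there is one more tool, called after "Call:" in YAML: its name, and indented under it one key for each argument. jog_arm: Moves the arm, as the interface text tells. Its arguments: {"type":"object","properties":{"deltas":{"type":"string"},"squeeze":{"type":"number"}},"required":["deltas"]}

```bash
mkdir -p pics
python3 - <<'E'
from cell import manip, optics, workorder
import cv2,numpy as np
print(manip.read_state(), manip.tcp_to_tips)
for n in ("top","side"):
    p,d=optics.camera(n); cv2.imwrite(f"pics/{n}0.png",p[:,:,::-1]); np.save(f"{n}0.npy",d)
    print(n,optics.get_calibration(n))
E
```

```text
{'clock': 0.0, 'joints': array([-1.29862118e+00,  3.00445320e-01,  1.52160100e+00, -3.43826203e-05,
        1.32068154e+00, -6.65715522e-02]), 'qd': array([ 5.57397893e-04,  1.58663693e-04, -9.09301232e-04, -1.73191863e-03,
        9.15668795e-05, -2.67203409e-04]), 'effort': array([-5.07048389e-04, -5.31803906e+01, -3.52735770e+01,  7.08722044e-02,
        2.44771270e-02, -2.37865919e-05]), 'eef_pos': array([ 182.70422208, -518.50099774,  218.8920305 ]), 'eef_rot': array([-3.14045774e+00, -4.22878346e-05,  3.38755203e-01]), 'wrist_force': array([ 0.00507587, -0.88723321,  0.1703092 ]), 'moment': array([ 0.0181325 , -0.00206897,  0.06998152]), 'finger_gap': 94.07498207456275} 14.0
top {'intrinsics': array([[424.21519398,   0.        , 317.91101054],
       [  0.        , 424.21519398, 204.62606171],
       [  0.        ,   0.        ,   1.        ]]), 'R': array([[ 0.02838953, -0.9995799 ,  0.00583526],
       [-0.99372842, -0.02885401, -0.10803368],
       [ 0.10815667, -0.00273164, -0.99413011]]), 't': array([ -79.54908748,  463.13865544, 1238.33507152])}
side {'intrinsics': array([[382.62233189,   0.        , 316.40585485],
       [  0.        , 382.62233189, 197.13954305],
       [  0.        ,   0.        ,   1.        ]]), 'R': array([[ 0.97844228, -0.20515795, -0.02368375],
       [-0.11534915, -0.4477652 , -0.88667971],
       [ 0.17130463,  0.87029681, -0.4617772 ]]), 't': array([-458.37753583,   91.56416396,  978.18334042])}
```

View pics/top0.png

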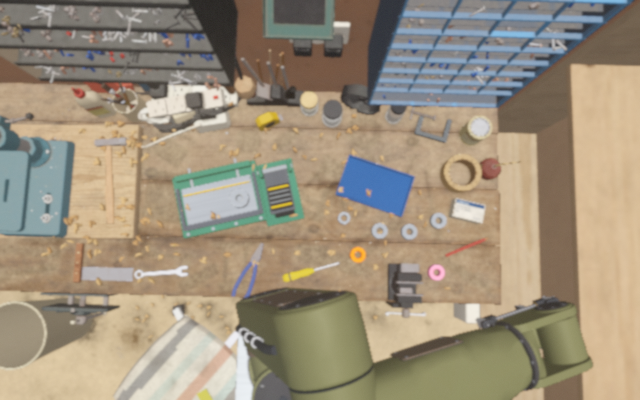

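View pics/side0.png

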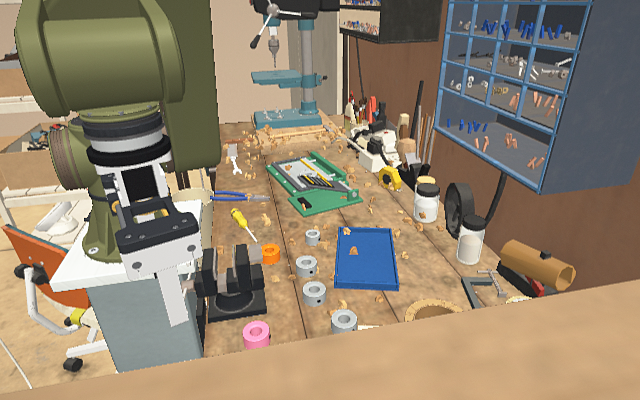

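The top view shows the gauge at about (230,200) with the large collar at (240,200) and its pedal on the right. The blue tray is at (376,186). There are grey rings at (344,217), which looks small, and at (380,230), (409,232) and (439,221). The orange and pink look-alikes are at (358,255) and (437,272). Next I'll measure.

```bash
cat > h.py <<'E'
import numpy as np, cv2
from cell import manip, optics, workorder
def cal(n):
    c=optics.get_calibration(n); return c["intrinsics"],c["R"],c["t"]
def ray(n,uv,z):
    K,R,t=cal(n); uv=np.atleast_2d(np.asarray(uv,float))
    d=np.c_[uv,np.ones(len(uv))]@np.linalg.inv(K).T@R
    o=-R.T@t
    s=(z-o[2])/d[:,2]; return o+s[:,None]*d
def proj(n,X):
    K,R,t=cal(n); c=np.atleast_2d(X)@R.T+t; p=c@K.T; return p[:,:2]/p[:,2:]
def cloud(n,d):
    K,R,t=cal(n); v,u=np.mgrid[0:400,0:640]
    P=np.stack([(u-K[0,2])*d/K[0,0],(v-K[1,2])*d/K[1,1],d],-1)
    return (P-t)@R
def snap(n,name):
    p,d=optics.camera(n); cv2.imwrite(f"pics/{name}.png",p[:,:,::-1]); return p,d
def rings(p,d,exclude=None):
    "grey ring tops by depth height, in the top view"
    W=cloud("top",d); hsv=cv2.cvtColor(p,cv2.COLOR_RGB2HSV)
    out=[]
    for lo,hi,zt in((17,34,26),(36,54,42)):
        m=((W[...,2]>lo)&(W[...,2]<hi)&(d>0)&(hsv[...,1]<70)).astype(np.uint8)
        m=cv2.morphologyEx(m,cv2.MORPH_OPEN,np.ones((2,2),np.uint8))
        cs,_=cv2.findContours(m,cv2.RETR_EXTERNAL,cv2.CHAIN_APPROX_NONE)
        for c in cs:
            if len(c)<15: continue
            (u,v),r=cv2.minEnclosingCircle(c)
            if not 4<r<16: continue
            X=ray("top",(u,v),zt)[0]
            out.append((zt,round(u,1),round(v,1),round(r,1),X.round(1)[:2].tolist(),round(2*(r+.3)*(d[int(v),int(u)] or 1200)/424,1)))
    return out
E
python3 - <<'E'
from h import *
p=cv2.imread("pics/top0.png")[:,:,::-1].copy(); d=np.load("top0.npy")
for r in rings(p,d): print(r)
W=cloud("top",d)
for uv in((225,215),(240,190),(376,186),(400,260),(240,199),(380,237)): print(uv,W[uv[1],uv[0]].round(1))
cv2.imwrite("pics/crop0.png",cv2.resize(p[145:285,165:315,::-1],None,fx=5,fy=4,interpolation=cv2.INTER_CUBIC))
cv2.imwrite("pics/crop1.png",cv2.resize(p[145:285,325:475,::-1],None,fx=5,fy=4,interpolation=cv2.INTER_CUBIC))
E
```

```text
(26, 395.0, 285.5, 7.8, [234.3, -298.0], np.float32(46.6))
(26, 437.2, 273.0, 7.7, [273.8, -421.4], np.float32(47.9))
(26, 409.3, 232.3, 7.9, [390.6, -339.0], np.float32(49.3))
(26, 379.8, 231.2, 7.8, [391.3, -251.6], np.float32(49.1))
(26, 438.7, 221.1, 8.0, [426.2, -426.1], np.float32(50.1))
(26, 280.0, 215.0, 4.1, [430.9, 45.4], np.float32(26.4))
(26, 344.3, 218.4, 5.9, [426.2, -145.7], np.float32(37.5))
(26, 230.0, 207.0, 4.1, [450.5, 194.7], np.float32(26.5))
(26, 248.5, 205.5, 4.7, [456.6, 140.0], np.float32(30.3))
(26, 218.0, 203.0, 4.5, [461.4, 231.0], np.float32(28.6))
(26, 214.5, 127.0, 15.0, [692.8, 254.0], np.float32(92.9))
(26, 390.5, 120.5, 4.3, [729.2, -279.9], np.float32(27.9))
(26, 366.0, 111.0, 9.5, [756.8, -204.8], np.float32(59.9))
(26, 275.5, 104.5, 7.5, [768.8, 72.0], np.float32(47.9))
(26, 260.5, 103.5, 5.5, [770.6, 117.9], np.float32(35.7))
(26, 350.5, 103.5, 5.1, [779.0, -157.0], np.float32(33.4))
(26, 238.0, 102.0, 4.5, [773.2, 186.7], np.float32(29.3))
(26, 299.4, 95.4, 5.0, [799.9, 0.1], np.float32(32.1))
(42, 64.0, 231.5, 7.2, [363.4, 669.9], np.float32(43.0))
(42, 239.2, 198.7, 9.6, [474.3, 165.6], np.float32(59.3))
(42, 126.5, 179.0, 4.6, [523.1, 500.6], np.float32(29.0))
(42, 276.0, 176.0, 14.1, [545.0, 60.2], np.float32(85.4))
(42, 282.0, 101.5, 6.0, [773.2, 51.0], np.float32(38.0))
(42, 354.5, 100.0, 4.9, [784.5, -167.7], np.float32(31.7))
(42, 260.0, 100.5, 9.1, [774.3, 117.5], np.float32(57.0))
(42, 182.2, 90.5, 8.0, [798.3, 353.7], np.float32(50.1))
(225, 215) [426.9 210.1  17.6]
(240, 190) [499.7 164.1  44.7]
(376, 186) [ 529.4 -241.3    6. ]
(400, 260) [ 308.1 -317.4   -0.9]
(240, 199) [476.  167.3  20.1]
(380, 237) [ 374.4 -252.8   23.2]
```

View pics/crop0.png

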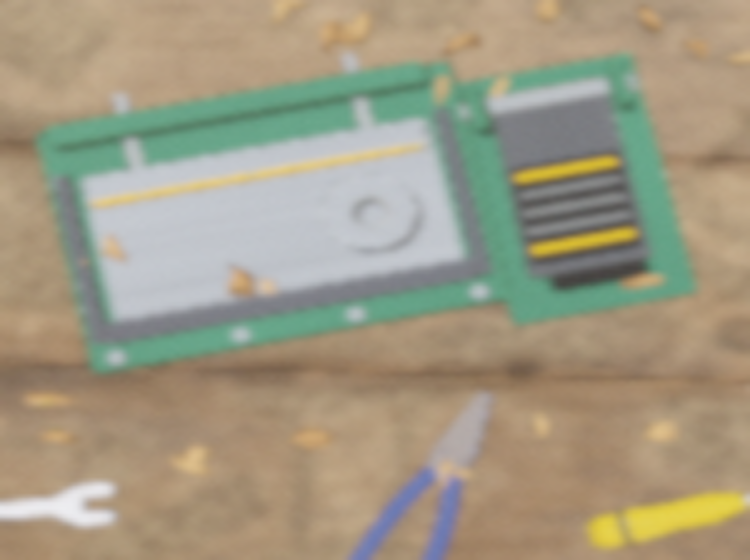

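View pics/crop1.png

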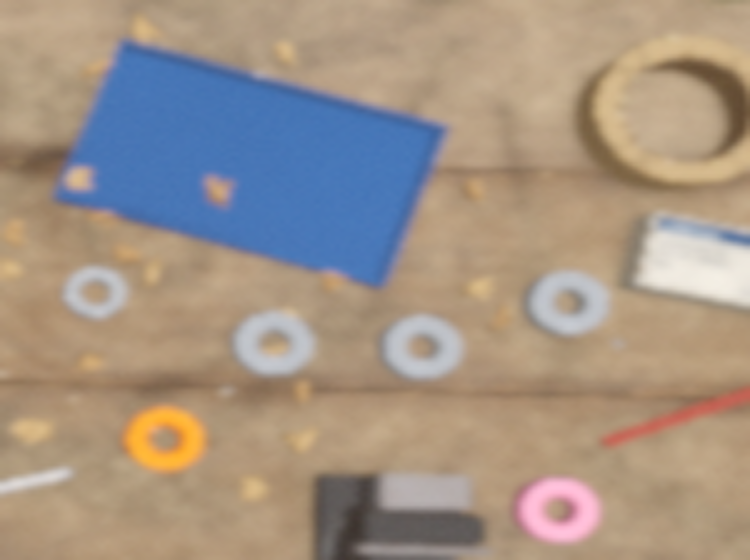

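```bash
cat > g.py <<'E'
from h import *
p=cv2.imread("pics/top0.png")[:,:,::-1].copy()
hsv=cv2.cvtColor(p,cv2.COLOR_RGB2HSV)
roi=np.zeros((400,640),bool); roi[160:240,170:303]=1
m=roi&(hsv[...,0]>15)&(hsv[...,0]<32)&(hsv[...,1]>90)
# jaw strip: near line (184,195.7)-(250,181.8)
v,u=np.nonzero(m); k=np.abs(v-(195.7-(u-184)*14/66))<3
k&=(u<253)
uv=np.c_[u[k],v[k]].astype(float)
X=ray("top",uv,25.5)[:,:2]
vx,vy,x0,y0=cv2.fitLine(X.astype(np.float32),cv2.DIST_HUBER,0,.01,.01).ravel()
print("yellow n",k.sum(),"yaw of y axis",np.arctan2(vy,vx), "ends",(X@[vx,vy]).min()-x0*vx-y0*vy,(X@[vx,vy]).max()-x0*vx-y0*vy,(x0,y0),X[uv[:,0].argmin()],X[uv[:,0].argmax()])
# green base outline
g=(roi&(hsv[...,0]>65)&(hsv[...,0]<90)&(hsv[...,1]>90)).astype(np.uint8)
v,u=np.nonzero(g)
P=ray("top",np.c_[u,v],10)[:,:2]
r=cv2.minAreaRect(P.astype(np.float32)); print("green",r)
# tray
b=((hsv[...,0]>100)&(hsv[...,0]<125)&(hsv[...,1]>150)); b[:145]=0;b[230:]=0;b[:,:325]=0;b[:,430:]=0
v,u=np.nonzero(b); P=ray("top",np.c_[u,v],14)[:,:2]
r=cv2.minAreaRect(P.astype(np.float32)); print("tray",r,P.mean(0))
# dark fence/cheeks
dk=roi&(hsv[...,1]<60)&(hsv[...,2]<135); dk[:,258:]=0
v,u=np.nonzero(dk)
P=ray("top",np.c_[u,v],25)[:,:2]
r=cv2.minAreaRect(P.astype(np.float32)); print("dark",dk.sum(),r)
o=p.copy(); o[dk]=(255,0,0); o[g>0]=(0,255,0); o[m]=(255,0,255)
cv2.imwrite("pics/seg0.png",cv2.resize(o[145:245,165:315,::-1],None,fx=5,fy=5,interpolation=cv2.INTER_NEAREST))
E
python3 g.py
```

```text
yellow n 24 yaw of y axis -1.3174918 ends -80.15302294707266 81.0512612851139 (np.float32(502.6955), np.float32(249.96942)) [482.64753447 327.57476014] [523.41359321 171.60972061]
green ((482.86041259765625, 177.04629516601562), (199.62159729003906, 356.0813903808594), 13.79162883758545)
tray ((529.9329223632812, -236.7869415283203), (195.25283813476562, 117.4709243774414), 72.90443420410156) [ 531.68923541 -239.83362547]
dark 372 ((453.5645751953125, 228.56716918945312), (147.6570587158203, 246.8140869140625), 14.523713111877441)
```

View pics/seg0.png

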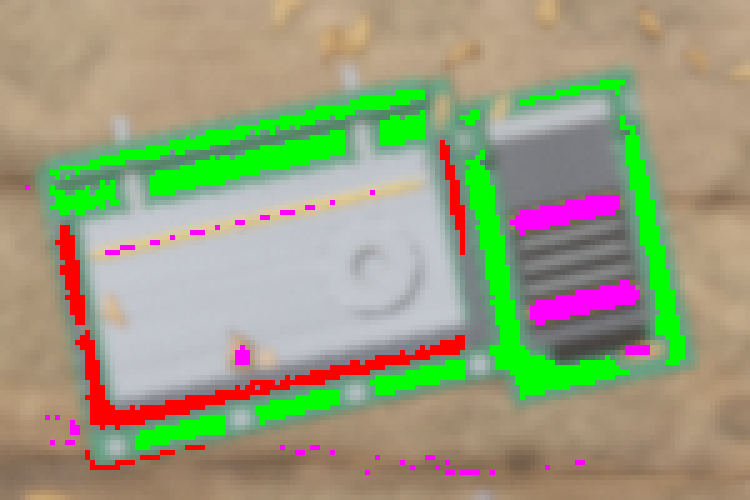

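```bash
cat >> g.py <<'E'
print('----')
yaw=0.253
R=np.array([[np.cos(yaw),np.sin(yaw)],[-np.sin(yaw),np.cos(yaw)]])
v,u=np.mgrid[160:240,170:303]; uvs=np.c_[u.ravel(),v.ravel()]
Q=ray("top",uvs,25)[:,:2]@R.T
gray=p.mean(2)[160:240,170:303].ravel(); 
def prof(ax,sel,lo,hi):
    for a in np.arange(lo,hi,3):
        s=sel&(np.abs(Q[:,ax]-a-1.5)<1.5); print(int(a),int(np.median(gray[s])) if s.sum() else None,end='; ')
    print()
# gauge center approx: from tool-frame coords
print("approx large", R@[474.3,165.6])
s=(Q[:,1]>70)&(Q[:,1]<180); prof(0,s,405,575)   # x profile
s=(Q[:,0]>480)&(Q[:,0]<535); prof(1,s,-35,60); prof(1,s,180,260)
Pg=ray("top",np.c_[np.nonzero(g)[1],np.nonzero(g)[0]],8)[:,:2]@R.T
print("green x",np.percentile(Pg[:,0],[.3,1,99,99.7]),"y",np.percentile(Pg[:,1],[.3,1,99,99.7]))
# pedal yellow ribs
for lo,hi,z in((183,190,60),(198,210,70)):
    pm=m.copy(); pm[:lo]=0; pm[hi:]=0; pm[:,:262]=0; pm[:,295:]=0
    v,u=np.nonzero(pm); print("rib",z,(ray("top",np.c_[u,v],z)[:,:2]@R.T).mean(0),pm.sum())
# tray edges
yt=np.deg2rad(72.9-90); Rt=np.array([[np.cos(yt),np.sin(yt)],[-np.sin(yt),np.cos(yt)]])
E
python3 g.py | sed -n '/----/,$p'
```

```text
----
approx large [500.65232931  41.60643165]
405 118; 408 117; 411 124; 414 129; 417 135; 420 133; 423 128; 426 129; 429 134; 432 136; 435 136; 438 134; 441 129; 444 125; 447 126; 450 128; 453 131; 456 143; 459 166; 462 185; 465 195; 468 197; 471 197; 474 194; 477 193; 480 193; 483 195; 486 195; 489 196; 492 197; 495 198; 498 198; 501 197; 504 197; 507 197; 510 197; 513 199; 516 198; 519 197; 522 198; 525 199; 528 199; 531 199; 534 198; 537 198; 540 197; 543 192; 546 185; 549 191; 552 199; 555 200; 558 200; 561 199; 564 196; 567 186; 570 161; 573 141; 
-35 130; -32 131; -29 129; -26 127; -23 127; -20 126; -17 125; -14 126; -11 128; -8 139; -5 160; -2 184; 1 196; 4 199; 7 199; 10 197; 13 192; 16 189; 19 194; 22 197; 25 198; 28 198; 31 197; 34 197; 37 197; 40 197; 43 197; 46 195; 49 194; 52 194; 55 196; 58 198; 
180 198; 183 199; 186 199; 189 198; 192 196; 195 196; 198 197; 201 195; 204 191; 207 175; 210 148; 213 125; 216 123; 219 126; 222 128; 225 131; 228 137; 231 142; 234 144; 237 145; 240 146; 243 145; 246 144; 249 144; 252 142; 255 142; 258 None; 
green x [411.18110368 412.16209723 610.52754737 611.20427772] y [-126.45128455 -125.9049608   221.30517292  224.9763857 ]
rib 60 [506.63268685 -79.32572249] 81
rib 70 [451.40027556 -76.65841741] 98
```

```bash
cat > mv.py <<'E'
import sys; from h import *
# python3 mv.py x y z yaw -> numbers for the jog
s=manip.read_state(); x,y,z,yw=map(float,sys.argv[1:5])
c=s["eef_rot"][2]; d=np.array([x,y])-s["eef_pos"][:2]
tw=(c-yw+np.pi/2)%np.pi-np.pi/2
print("tx %.1f ty %.1f tz %.1f twist %.3f"%(d@[np.cos(c),np.sin(c)],d@[np.sin(c),-np.cos(c)],s["eef_pos"][2]-z,tw),"| yaw",c.round(3),"q6",s["joints"][5].round(3),"t",s["clock"])
E
python3 - <<'E'
from h import *
d=np.load("top0.npy"); W=cloud("top",d)
for (a,b,c,e) in((260,305,388,425),(180,225,262,302),(195,300,0,0)):
    if c: w=W[a:b,c:e]; k=w[...,2]>40; print(w[...,2].max().round(), w[k].reshape(-1,3).min(0).round(),w[k].reshape(-1,3).max(0).round())
E
python3 mv.py 474.3 165.6 130 1.824
```

```text
1282.0 [ 185. -355.   41.] [ 329.  -63. 1282.]
1282.0 [329. -63.  41.] [ 533.   95. 1282.]
tx 502.4 ty -548.3 tz 89.0 twist -1.485 | yaw 0.339 q6 -0.067 t 0.1
```

Call:
jog_arm:
  deltas: "502 -548 0 -1.485 94;502 -548 0 -1.485 94;502 -548 0 -1.485 94;502 -548 0 -1.485 94;502 -548 0 -1.485 94;502 -548 0 -1.485 94;502 -548 0 -1.485 94;502 -548 0 -1.485 94;502 -548 0 -1.485 94;502 -548 0 -1.485 94"
  squeeze: 25

```text
clock: 1.35
eef_pos: [428.1, 58.5, 219.5]
eef_rot: [3.141, 0.0, 1.824]
wrist_force: [1.8, -0.3, 0.6]
finger_gap: 94.0
```

```bash
python3 mv.py 474.3 165.6 130 1.824
python3 - <<'E'
from h import *
p,d=snap("top","top1"); np.save("top1.npy",d)
W=cloud("top",d); w=W[260:305,385:425]; k=(w[...,2]>30)&(w[...,2]<300); print(np.percentile(w[k],99,axis=0), w[k].min(0),w[k].max(0))
for r in rings(p,d)[:8]: print(r)
E
```

```text
tx 92.2 ty 71.5 tz 89.5 twist 0.000 | yaw 1.824 q6 -0.202 t 1.35
[ 301.97617746 -284.68931639  122.72296585] [ 185.01451848 -355.56712833   30.74435541] [ 302.68657981 -282.87315973  125.74045259]
(26, 314.0, 348.5, 8.2, [49.5, -66.8], np.float32(48.6))
(26, 395.0, 287.0, 6.7, [229.9, -298.0], np.float32(40.6))
(26, 437.5, 273.2, 7.7, [273.2, -422.4], np.float32(47.6))
(26, 409.4, 232.3, 7.8, [390.6, -339.1], np.float32(49.1))
(26, 379.8, 231.4, 7.7, [390.8, -251.6], np.float32(48.2))
(26, 241.0, 218.5, 5.2, [417.2, 160.4], np.float32(32.8))
(26, 438.6, 221.2, 8.0, [426.0, -426.0], np.float32(50.2))
(26, 344.2, 218.5, 5.9, [426.0, -145.5], np.float32(37.7))
```

View pics/top1.png

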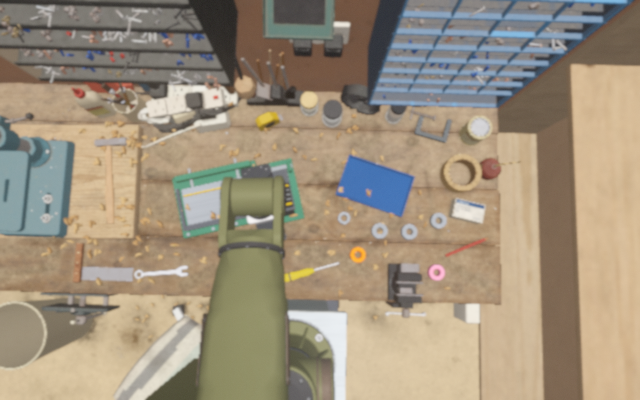

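Call:
jog_arm:
  deltas: "46 36 0 0 94;92 71.5 0 0 94;92.2 71.5 40 0 94;92.2 71.5 90 0 94;92.2 71.5 140 0 94;92.2 71.5 165 0 94;92.2 71.5 177 0 94;92.2 71.5 177 0 94;92.2 71.5 177 0 70;92.2 71.5 177 0 45"

```text
clock: 2.65
eef_pos: [474.4, 163.5, 43.4]
eef_rot: [3.14, -0.0, 1.824]
wrist_force: [-0.1, -0.2, -0.2]
finger_gap: 77.5
```

Call:
jog_arm:
  deltas: "0 0 0 0 45;0 0 0 0 40;0 0 0 0 40;0 0 0 0 40;0 0 -3 0 40;0 0 -10 0 40;0 0 -25 0 40;0 0 -45 0 40;0 0 -60 0 40;0 0 -60 0 40"

```text
clock: 3.9
eef_pos: [474.4, 163.6, 103.7]
eef_rot: [3.139, -0.0, 1.824]
wrist_force: [-0.7, -0.3, -4.0]
finger_gap: 53.7
```

```bash
python3 mv.py 385 -70 100 1.4
python3 - <<'E'
from h import *
p,d=snap("side","side1"); cv2.imwrite("pics/side1c.png",cv2.resize(p[100:300,180:440,::-1],None,fx=3,fy=3))
E
```

```text
tx -203.7 ty -145.0 tz 3.7 twist 0.424 | yaw 1.824 q6 0.006 t 3.9
```

View pics/side1c.png

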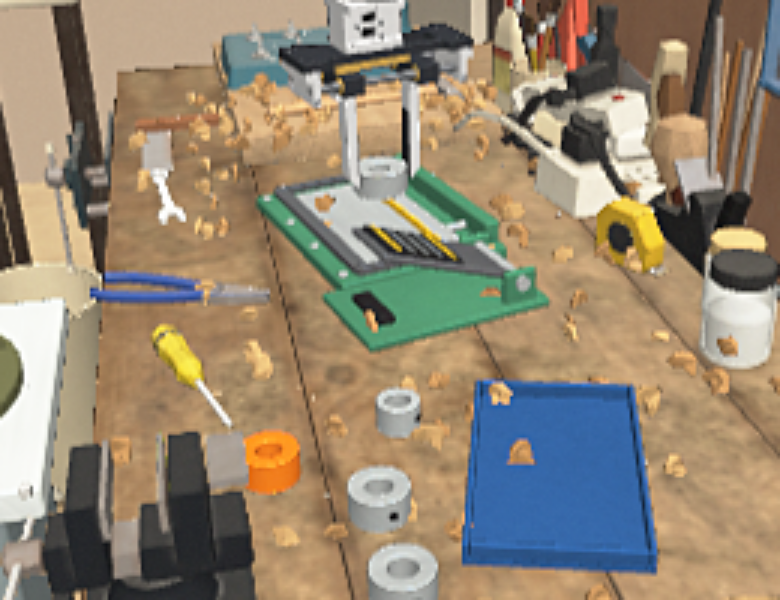

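Call:
jog_arm:
  deltas: "-10 -10 -40 0.05 40;-60 -45 -40 0.15 40;-110 -80 -40 0.3 40;-160 -115 -40 0.424 40;-203.7 -145 -40 0.424 40;-203.7 -145 0 0.424 40;-203.7 -145 40 0.424 40;-203.7 -145 65 0.424 40;-203.7 -145 76 0.424 40;-203.7 -145 76 0.424 40"

```text
clock: 5.2
eef_pos: [384.3, -70.0, 26.1]
eef_rot: [-3.14, -0.0, 1.4]
wrist_force: [-0.4, -0.3, -3.4]
finger_gap: 53.9
```

```bash
python3 mv.py 385 -70 26.5 1.4
python3 - <<'E'
from h import *
p,d=snap("side","side2"); cv2.imwrite("pics/side2c.png",cv2.resize(p[150:300,200:400,::-1],None,fx=3.5,fy=3.5))
E
```

```text
tx 0.1 ty 0.7 tz -0.4 twist -0.000 | yaw 1.4 q6 -0.103 t 5.2
```

View pics/side2c.png

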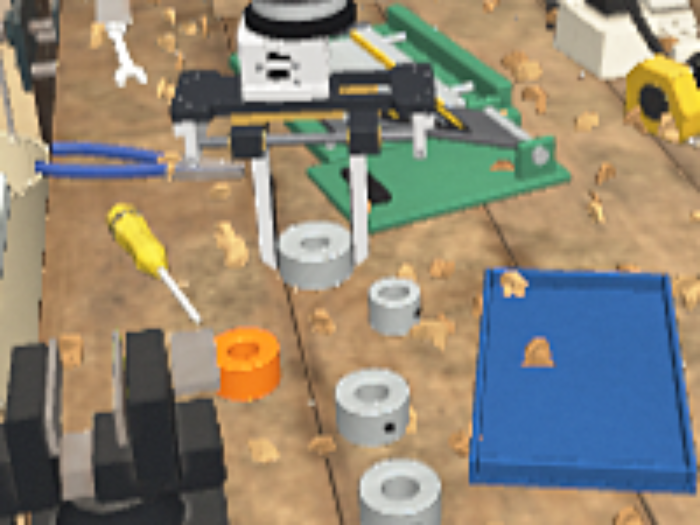

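Call:
jog_arm:
  deltas: "0 0 1 0 40;0 0 2 0 40;0 0 2 0 70;0 0 2 0 94;0 0 2 0 94;0 0 -20 0 94;0 0 -60 0 94;0 0 -110 0 94;0 0 -130 0 94;0 0 -130 0 94"

```text
clock: 6.5
eef_pos: [385.1, -70.3, 157.4]
eef_rot: [3.139, 0.0, 1.4]
wrist_force: [0.0, 0.4, -0.3]
finger_gap: 94.1
```

```bash
python3 mv.py 391 -251.6 20 1.1
python3 - <<'E'
from h import *
p,d=snap("top","top2")
for r in rings(p,d)[:14]: print(r)
E
```

```text
tx -177.7 ty 36.6 tz 137.4 twist 0.300 | yaw 1.4 q6 -0.103 t 6.5
(26, 395.0, 286.0, 7.3, [232.8, -298.0], np.float32(44.0))
(26, 437.6, 272.7, 7.6, [274.6, -422.6], np.float32(47.4))
(26, 409.3, 232.3, 7.9, [390.6, -339.0], np.float32(49.3))
(26, 379.8, 231.4, 7.7, [390.8, -251.6], np.float32(48.5))
(26, 438.6, 221.1, 8.1, [426.3, -425.7], np.float32(50.8))
(26, 218.8, 208.9, 4.3, [443.8, 227.6], np.float32(27.8))
(26, 229.5, 206.0, 5.3, [453.4, 196.4], np.float32(33.6))
(26, 192.5, 199.0, 4.6, [471.2, 307.4], np.float32(29.5))
(26, 219.0, 197.5, 4.7, [477.9, 228.9], np.float32(30.1))
(26, 228.0, 191.5, 4.3, [496.7, 203.0], np.float32(27.5))
(26, 213.0, 128.0, 15.3, [689.6, 258.4], np.float32(95.4))
(26, 366.1, 110.2, 8.7, [759.2, -205.1], np.float32(55.5))
(26, 237.0, 102.5, 4.6, [771.6, 189.7], np.float32(30.0))
(26, 350.0, 102.5, 5.4, [782.1, -155.4], np.float32(35.1))
```

Call:
jog_arm:
  deltas: "-60 12 0 0.15 94;-120 24 0 0.3 94;-177.7 36.6 0 0.3 94;-177.7 36.6 40 0.3 94;-177.7 36.6 90 0.3 94;-177.7 36.6 120 0.3 94;-177.7 36.6 131 0.3 94;-177.7 36.6 131 0.3 94;-177.7 36.6 131 0.3 70;-177.7 36.6 131 0.3 40"

```text
clock: 7.8
eef_pos: [390.8, -251.7, 26.3]
eef_rot: [3.14, 0.0, 1.1]
wrist_force: [-0.3, -0.1, -0.2]
finger_gap: 77.6
```

Call:
jog_arm:
  deltas: "0 0 0 0 35;0 0 0 0 35;0 0 0 0 35;0 0 0 0 35;0 0 -3 0 35;0 0 -20 0 35;0 0 -60 0 35;0 0 -110 0 35;0 0 -130 0 35;0 0 -130 0 35"

```text
clock: 9.05
eef_pos: [390.6, -251.6, 156.4]
eef_rot: [3.14, 0.0, 1.1]
wrist_force: [0.5, 0.1, -4.0]
finger_gap: 43.5
```

```bash
python3 mv.py 444.8 289.5 100 1.824
python3 - <<'E'
from h import *
p,d=snap("side","side3"); cv2.imwrite("pics/side3c.png",cv2.resize(p[120:320,180:440,::-1],None,fx=3,fy=3))
E
```

```text
tx 506.8 ty -197.3 tz 56.4 twist -0.724 | yaw 1.1 q6 -0.18 t 9.05
```

View pics/side3c.png

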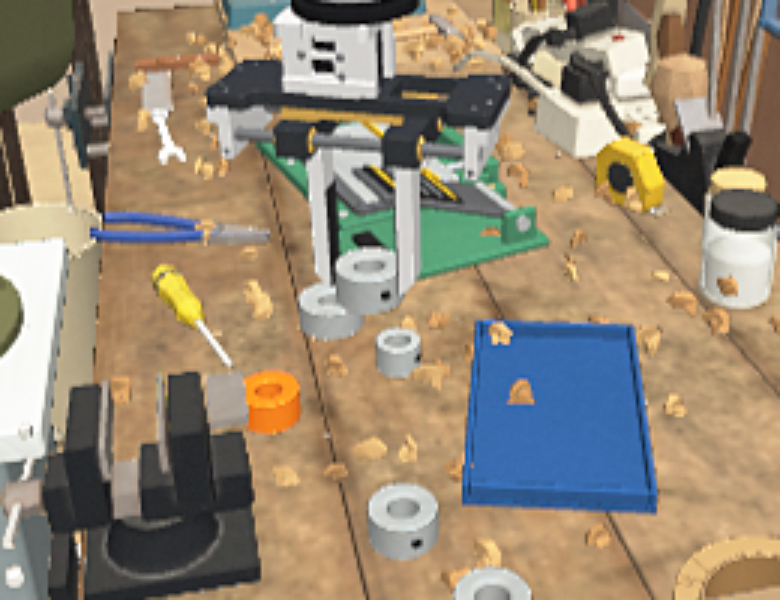

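Call:
jog_arm:
  deltas: "56 -22 0 -0.1 35;112 -44 0 -0.2 35;168 -66 0 -0.3 35;224 -88 0 -0.4 35;280 -109 0 -0.5 35;336 -131 0 -0.6 35;392 -153 0 -0.724 35;448 -175 0 -0.724 35;506.8 -197.3 0 -0.724 35;506.8 -197.3 0 -0.724 35"

```text
clock: 10.35
eef_pos: [443.4, 292.5, 153.0]
eef_rot: [-3.138, 0.0, 1.828]
wrist_force: [-0.1, -0.5, -3.5]
finger_gap: 43.6
```

```bash
python3 mv.py 444.8 289.5 42 1.824
```

```text
tx -3.3 ty 0.5 tz 111.0 twist 0.004 | yaw 1.828 q6 0.257 t 10.35
```

Call:
jog_arm:
  deltas: "0 0 0 0 35;0 0 40 0 35;0 0 80 0 35;0 0 102 0 35;0 0 110 0 35;0 0 113 0 35;0 0 113 0 35;0 0 113 0 35;0 0 113 0 35;0 0 113 0 35"

```text
clock: 11.6
eef_pos: [444.6, 289.8, 42.7]
eef_rot: [3.141, -0.0, 1.824]
wrist_force: [-0.9, -0.2, -4.2]
finger_gap: 43.3
```

```bash
python3 mv.py 444.8 289.5 42 1.824
python3 - <<'E'
from h import *
p,d=snap("side","side4"); cv2.imwrite("pics/side4c.png",cv2.resize(p[110:230,230:390,::-1],None,fx=4.5,fy=4.5))
p,d=snap("top","top4"); cv2.imwrite("pics/top4c.png",cv2.resize(p[145:265,165:325,::-1],None,fx=4.5,fy=4.5))
E
```

```text
tx -0.3 ty 0.1 tz 0.7 twist -0.000 | yaw 1.824 q6 0.256 t 11.6
```

View pics/side4c.png

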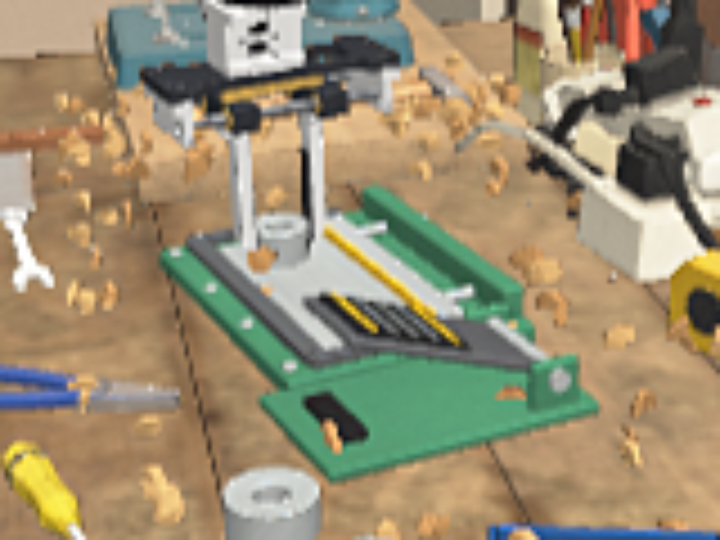

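Call:
jog_arm:
  deltas: "0 0 0.7 0 35;0 0 1.4 0 40;0 0 1.4 0 60;0 0 1.4 0 80;0 0 1.4 0 80;0 0 -10 0 80;0 0 -40 0 80;0 0 -80 0 80;0 0 -115 0 80;0 0 -115 0 80"

```text
clock: 12.95
eef_pos: [445.5, 290.3, 160.7]
eef_rot: [3.136, -0.001, 1.824]
wrist_force: [0.1, -0.9, 0.0]
finger_gap: 80.3
```

```bash
python3 mv.py 390.6 -339 42 0.3
```

```text
tx -595.5 ty -210.7 tz 118.7 twist 1.524 | yaw 1.824 q6 0.256 t 12.95
```

Call:
jog_arm:
  deltas: "-60 -21 0 0.15 80;-120 -42 0 0.3 80;-180 -64 0 0.45 80;-240 -85 0 0.6 80;-300 -106 0 0.76 80;-360 -127 0 0.92 80;-420 -148 0 1.08 80;-478 -169 0 1.24 80;-537 -190 0 1.4 80;-595 -210.5 0 1.524 80"

```text
clock: 14.2
eef_pos: [389.4, -334.8, 157.1]
eef_rot: [-3.141, 0.0, 0.295]
wrist_force: [0.8, 0.8, 0.3]
finger_gap: 80.3
```

```bash
python3 - <<'E'
from h import *
p,d=snap("top","top5")
for r in rings(p,d):
  if r[0]==42 or r[4][1]<-100: print(r)
cv2.imwrite("pics/top5c.png",cv2.resize(p[145:285,165:475,::-1],None,fx=2.5,fy=2.5))
E
python3 mv.py 390.6 -339 26 0.3
```

```text
(26, 344.2, 218.6, 6.0, [425.6, -145.3], np.float32(38.4))
(26, 390.5, 120.5, 4.3, [729.2, -279.9], np.float32(28.0))
(26, 367.0, 110.0, 9.8, [760.0, -207.8], np.float32(62.0))
(26, 350.0, 103.0, 4.5, [780.5, -155.4], np.float32(29.3))
(42, 63.5, 231.5, 7.4, [363.3, 671.4], np.float32(44.2))
(42, 196.7, 208.8, 7.9, [440.7, 288.5], np.float32(49.1))
(42, 276.0, 176.5, 14.5, [543.5, 60.2], np.float32(87.4))
(42, 392.5, 117.0, 6.8, [735.1, -283.1], np.float32(41.9))
(42, 285.5, 101.0, 4.9, [775.0, 40.5], np.float32(31.4))
(42, 260.5, 100.5, 7.9, [774.3, 116.0], np.float32(49.7))
(42, 227.0, 97.0, 5.1, [782.1, 217.4], np.float32(32.7))
(42, 172.3, 94.0, 4.8, [786.4, 382.6], np.float32(30.7))
(42, 182.5, 90.2, 5.9, [799.2, 352.8], np.float32(37.7))
tx 2.5 ty -0.7 tz 131.0 twist -0.014 | yaw 0.286 q6 0.495 t 14.25
```

View pics/top5c.png

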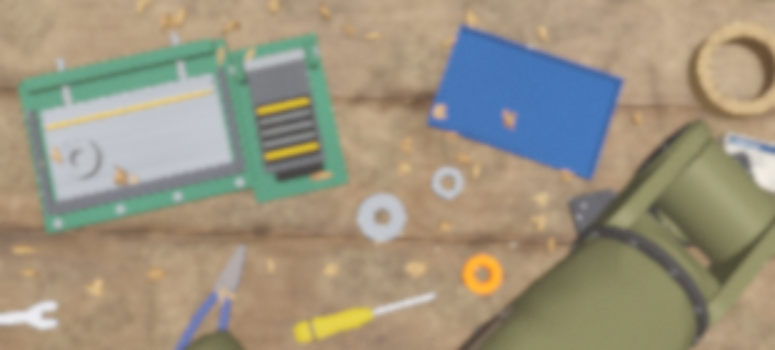

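```bash
python3 - <<'E'
from h import *
p,d=snap("side","side5"); print(proj("side",[[390.6,-339,26],[426,-426,26]]))
cv2.imwrite("pics/side5c.png",cv2.resize(p[200:400,200:460,::-1],None,fx=3,fy=3))
E
python3 mv.py 390.6 -339 26 0.3
```

```text
[[312.63943937 287.99094413]
 [342.29179318 317.42039652]]
tx 1.2 ty 2.3 tz 130.6 twist -0.008 | yaw 0.292 q6 0.494 t 14.3
```

View pics/side5c.png

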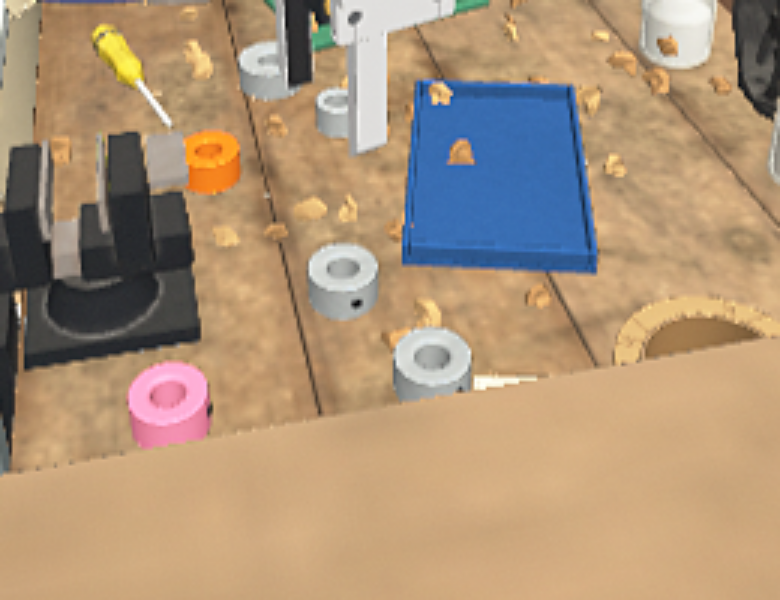

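Call:
jog_arm:
  deltas: "0.7 1 0 0 80;0.7 1 45 0 80;0.7 1 90 0 80;0.7 1 120 0 80;0.7 1 131 0 80;0.7 1 131 0 80;0.7 1 131 0 80;0.7 1 131 0 60;0.7 1 131 0 40;0.7 1 131 0 35"

```text
clock: 15.55
eef_pos: [391.2, -333.7, 26.7]
eef_rot: [3.141, -0.0, 0.3]
wrist_force: [0.2, 0.1, -0.3]
finger_gap: 53.6
```

Call:
jog_arm:
  deltas: "0 0 0 0 35;0 0 0 0 35;0 0 0 0 35;0 0 0 0 35;0 0 -3 0 35;0 0 -20 0 35;0 0 -60 0 35;0 0 -110 0 35;0 0 -130 0 35;0 0 -130 0 35"

```text
clock: 16.8
eef_pos: [391.5, -333.9, 158.4]
eef_rot: [3.139, -0.002, 0.3]
wrist_force: [0.2, 0.5, -2.1]
finger_gap: 42.8
```

```bash
python3 mv.py 461 226.5 42 1.824
python3 - <<'E'
from h import *
p,d=snap("side","side6")
cv2.imwrite("pics/side6c.png",cv2.resize(p[120:320,200:460,::-1],None,fx=3,fy=3))
E
```

```text
tx 231.9 ty -514.9 tz 116.4 twist -1.524 | yaw 0.3 q6 0.494 t 16.8
```

View pics/side6c.png

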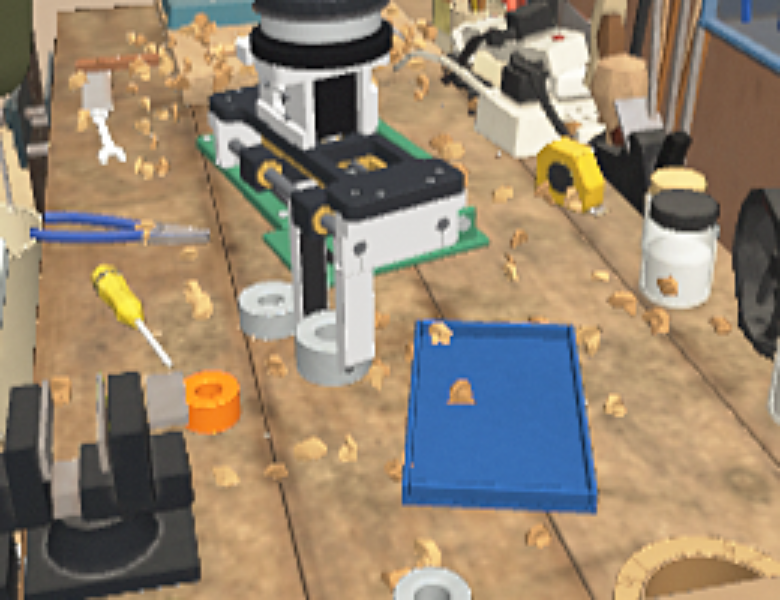

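Call:
jog_arm:
  deltas: "25 -56 0 -0.16 35;50 -112 0 -0.32 35;76 -168 0 -0.48 35;101 -224 0 -0.64 35;126 -280 0 -0.8 35;151 -336 0 -0.96 35;177 -392 0 -1.12 35;202 -448 0 -1.28 35;226 -502 0 -1.42 35;231.9 -514.9 0 -1.524 35"

```text
clock: 18.1
eef_pos: [459.7, 229.4, 154.8]
eef_rot: [-3.139, 0.0, 1.831]
wrist_force: [-0.4, -1.0, -2.3]
finger_gap: 43.0
```

Call:
jog_arm:
  deltas: "0 0 0 0 35;0 0 0 0 35;0 0 40 0 35;0 0 80 0 35;0 0 102 0 35;0 0 110 0 35;0 0 114 0 35;0 0 114 0 35;0 0 114 0 35;0 0 114 0 35"

```text
clock: 19.35
eef_pos: [460.8, 226.8, 42.8]
eef_rot: [3.141, -0.0, 1.824]
wrist_force: [1.2, -0.1, -2.3]
finger_gap: 43.0
```

```bash
python3 mv.py 461 226.5 42 1.824
python3 - <<'E'
from h import *
p,d=snap("side","side7")
cv2.imwrite("pics/side7c.png",cv2.resize(p[110:230,230:390,::-1],None,fx=4.5,fy=4.5))
E
```

```text
tx -0.4 ty 0.1 tz 0.8 twist -0.000 | yaw 1.824 q6 0.133 t 19.35
```

View pics/side7c.png

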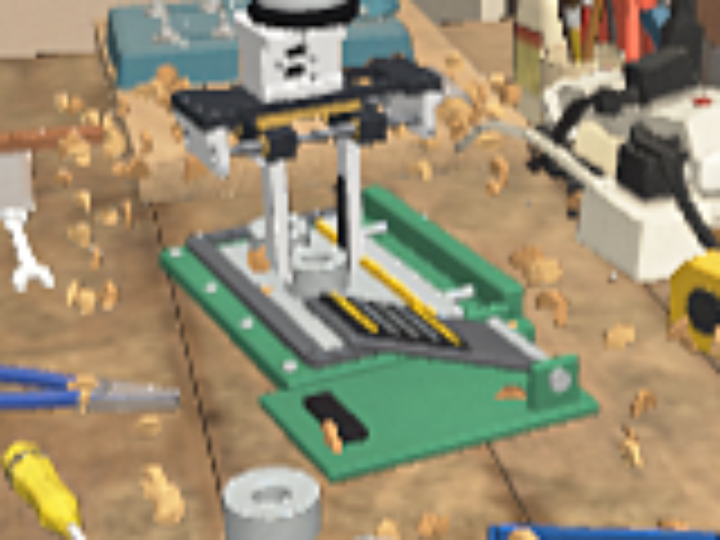

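Call:
jog_arm:
  deltas: "0 0 0.8 0 35;0 0 1.5 0 40;0 0 1.5 0 60;0 0 1.5 0 80;0 0 1.5 0 80;0 0 -10 0 80;0 0 -40 0 80;0 0 -80 0 80;0 0 -115 0 80;0 0 -115 0 80"

```text
clock: 20.65
eef_pos: [461.7, 227.2, 160.5]
eef_rot: [3.136, -0.001, 1.824]
wrist_force: [-0.8, -0.6, -0.8]
finger_gap: 80.3
```

```bash
python3 mv.py 426 -426 26 1.4
python3 - <<'E'
from h import *
p,d=snap("top","top8")
for r in rings(p,d):
  if r[0]==42 or r[4][1]<-100: print(r)
E
```

```text
tx -623.5 ty -198.1 tz 134.5 twist 0.424 | yaw 1.824 q6 0.133 t 20.65
(26, 394.5, 286.0, 7.4, [232.8, -296.5], np.float32(45.0))
(26, 437.5, 273.2, 7.7, [273.2, -422.4], np.float32(47.6))
(26, 438.7, 221.2, 7.9, [426.2, -426.2], np.float32(49.9))
(26, 344.2, 218.5, 5.9, [426.0, -145.5], np.float32(37.8))
(26, 366.5, 110.5, 9.2, [758.4, -206.3], np.float32(57.9))
(26, 349.5, 103.0, 4.7, [780.5, -153.9], np.float32(30.7))
(42, 64.5, 231.5, 7.0, [363.4, 668.5], np.float32(41.9))
(42, 219.4, 203.5, 7.7, [458.4, 223.2], np.float32(47.6))
(42, 276.0, 176.5, 13.8, [543.5, 60.2], np.float32(83.3))
(42, 394.0, 120.0, 4.1, [726.0, -287.7], np.float32(26.7))
(42, 354.5, 100.0, 4.9, [784.5, -167.7], np.float32(31.6))
(42, 283.0, 102.0, 7.1, [771.7, 48.0], np.float32(44.6))
(42, 261.0, 99.5, 5.6, [777.5, 114.6], np.float32(35.5))
(42, 182.5, 89.5, 5.7, [801.4, 352.9], np.float32(36.4))
(42, 169.0, 90.5, 4.6, [797.1, 393.4], np.float32(29.8))
```

Call:
jog_arm:
  deltas: "-59 -19 0 0.05 80;-118 -37.5 0 0.1 80;-177 -56 0 0.15 80;-236 -75 0 0.2 80;-295 -94 0 0.25 80;-354 -112 0 0.3 80;-413 -131 0 0.35 80;-472 -150 0 0.424 80;-531 -169 0 0.424 80;-590 -187.5 0 0.424 80"

```text
clock: 21.95
eef_pos: [426.0, -393.1, 156.2]
eef_rot: [-3.14, -0.001, 1.4]
wrist_force: [0.3, 0.2, 0.1]
finger_gap: 79.7
```

```bash
python3 - <<'E'
from h import *
p,d=snap("top","top9")
for r in rings(p,d):
  if r[0]==42 or r[4][1]<-100: print(r)
cv2.imwrite("pics/top9c.png",cv2.resize(p[145:285,165:475,::-1],None,fx=2.5,fy=2.5))
p,d=snap("side","side9")
cv2.imwrite("pics/side9c.png",cv2.resize(p[200:400,200:460,::-1],None,fx=3,fy=3))
E
python3 mv.py 426 -426 26 1.4
```

```text
(26, 344.2, 218.5, 5.9, [426.0, -145.5], np.float32(37.8))
(26, 392.0, 120.5, 5.6, [729.4, -284.5], np.float32(35.5))
(26, 366.7, 110.1, 9.2, [759.7, -206.8], np.float32(58.2))
(26, 349.5, 102.5, 5.1, [782.0, -153.9], np.float32(33.4))
(42, 64.5, 231.5, 7.0, [363.4, 668.5], np.float32(41.9))
(42, 196.8, 208.8, 7.8, [440.7, 288.2], np.float32(48.6))
(42, 219.2, 203.8, 7.9, [457.5, 223.6], np.float32(49.2))
(42, 276.5, 179.5, 13.5, [534.6, 58.3], np.float32(81.0))
(42, 392.5, 117.0, 6.8, [735.1, -283.1], np.float32(42.1))
(42, 354.5, 100.0, 4.9, [784.5, -167.7], np.float32(31.7))
(42, 286.0, 100.5, 9.3, [776.6, 39.1], np.float32(58.2))
(42, 262.0, 101.0, 5.1, [772.9, 111.4], np.float32(32.5))
(42, 229.5, 95.5, 4.7, [787.0, 210.1], np.float32(30.7))
(42, 175.5, 92.5, 4.3, [791.4, 373.4], np.float32(27.9))
tx -29.9 ty 6.2 tz 129.5 twist -0.004 | yaw 1.396 q6 -0.637 t 22.05
```

View pics/top9c.png

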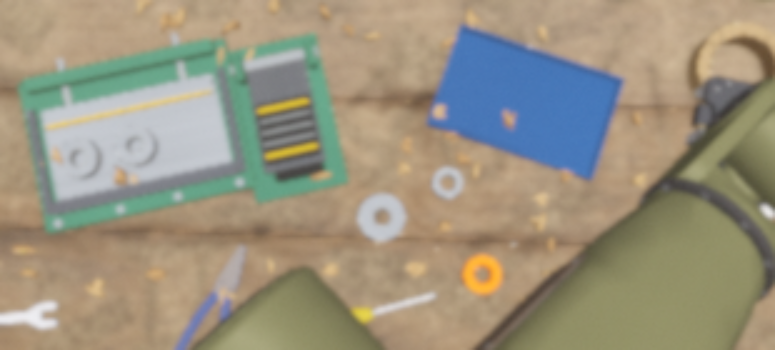

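View pics/side9c.png

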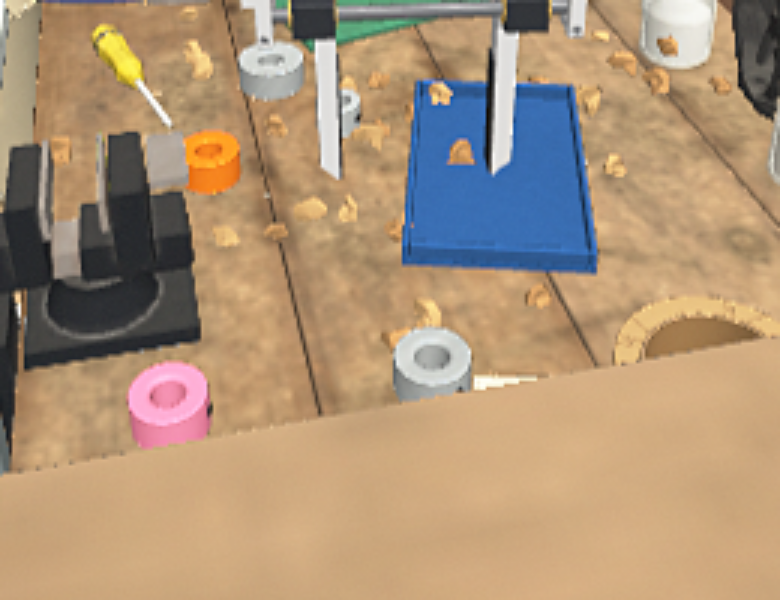

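Call:
jog_arm:
  deltas: "-34 4.6 0 0 80;-34 4.6 10 0 80;-34 4.6 50 0 80;-34 4.6 95 0 80;-34 4.6 122 0 80;-34 4.6 131 0 80;-34 4.6 131 0 80;-34 4.6 131 0 60;-34 4.6 131 0 40;-34 4.6 131 0 35"

```text
clock: 23.3
eef_pos: [425.7, -425.8, 27.0]
eef_rot: [3.141, 0.0, 1.4]
wrist_force: [-0.0, 0.0, -0.0]
finger_gap: 53.4
```

Call:
jog_arm:
  deltas: "0 0 0 0 35;0 0 0 0 35;0 0 0 0 35;0 0 0 0 35;0 0 -3 0 35;0 0 -20 0 35;0 0 -60 0 35;0 0 -110 0 35;0 0 -130 0 35;0 0 -130 0 35"

```text
clock: 24.55
eef_pos: [425.8, -426.0, 158.4]
eef_rot: [3.139, 0.002, 1.4]
wrist_force: [0.1, 0.1, -2.9]
finger_gap: 43.9
```

```bash
python3 mv.py 477.3 163.6 42 1.824
```

```text
tx 589.8 ty -49.6 tz 116.4 twist -0.424 | yaw 1.4 q6 -0.675 t 24.55
```

Call:
jog_arm:
  deltas: "60 -5 0 -0.06 35;120 -10 0 -0.12 35;180 -15 0 -0.18 35;240 -20 0 -0.24 35;300 -25 0 -0.3 35;360 -30 0 -0.36 35;420 -35 0 -0.424 35;480 -40 0 -0.424 35;540 -45 0 -0.424 35;589.8 -49.6 0 -0.424 35"

```text
clock: 25.8
eef_pos: [476.2, 166.0, 155.4]
eef_rot: [-3.14, 0.0, 1.825]
wrist_force: [0.4, -0.5, -3.1]
finger_gap: 43.8
```

Call:
jog_arm:
  deltas: "0 0 0 0 35;0 0 0 0 35;0 0 40 0 35;0 0 80 0 35;0 0 102 0 35;0 0 110 0 35;0 0 114 0 35;0 0 114 0 35;0 0 114 0 35;0 0 114 0 35"

```text
clock: 27.05
eef_pos: [477.3, 164.0, 42.9]
eef_rot: [3.141, -0.0, 1.824]
wrist_force: [-1.0, -1.2, -0.9]
finger_gap: 43.2
```

```bash
python3 mv.py 477.3 163.6 42 1.824
python3 - <<'E'
from h import *
p,d=snap("side","side10")
cv2.imwrite("pics/side10c.png",cv2.resize(p[110:230,230:390,::-1],None,fx=4.5,fy=4.5))
E
```

```text
tx -0.4 ty -0.1 tz 0.9 twist -0.000 | yaw 1.824 q6 0.005 t 27.05
```

View pics/side10c.png

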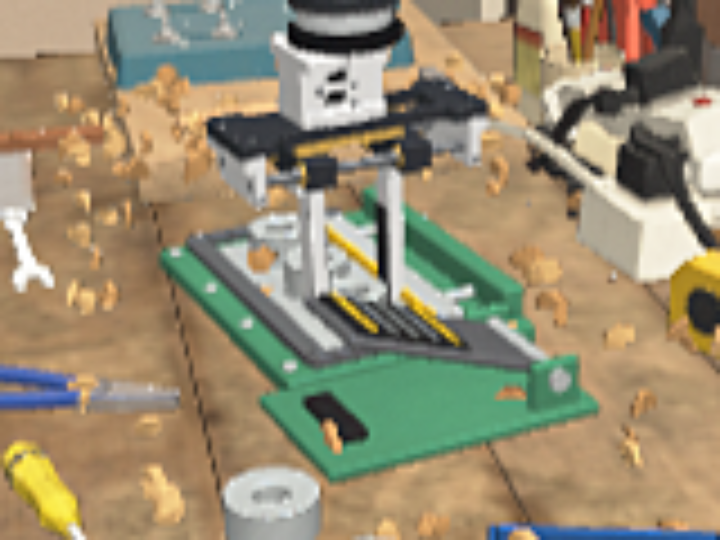

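Call:
jog_arm:
  deltas: "0 0 0.5 0 35;0 0 1 0 40;0 0 1 0 60;0 0 1 0 80;0 0 1 0 80;0 0 -10 0 80;0 0 -40 0 80;0 0 -80 0 80;-60 0 -115 0 80;-100 0 -115 0 40"

```text
clock: 28.35
eef_pos: [503.2, 66.0, 160.6]
eef_rot: [3.137, 0.001, 1.825]
wrist_force: [1.4, 0.9, -0.9]
finger_gap: 73.5
```

```bash
python3 - <<'E'
from h import *
p,d=snap("top","top11")
for r in rings(p,d):
  if r[0]==42 and r[4][0]<500: print(r)
cv2.imwrite("pics/top11c.png",cv2.resize(p[145:285,165:475,::-1],None,fx=2.5,fy=2.5))
p,d=snap("side","side11")
cv2.imwrite("pics/side11c.png",cv2.resize(p[110:230,230:390,::-1],None,fx=4.5,fy=4.5))
E
python3 -c "
import numpy as np
c,s=np.cos(.253),np.sin(.253)
for a in (.36,.06):
  x=66-105*np.cos(a);y=-182;x0,y0=500+x,104+y
  print(c*x0-s*y0,s*x0+c*y0)"
python3 mv.py 471.6 41.5 150 1.824
```

```text
(42, 314.5, 351.0, 4.7, [46.2, -68.4], np.float32(28.4))
(42, 64.5, 231.5, 7.0, [363.4, 668.5], np.float32(42.0))
(42, 196.7, 208.8, 7.9, [440.7, 288.5], np.float32(49.1))
(42, 218.9, 203.6, 7.7, [458.0, 224.5], np.float32(47.7))
472.3651675443975 41.56057158272884
466.03153284599927 39.923073800177036
tx -14.1 ty -36.1 tz 9.0 twist -0.004 | yaw 1.82 q6 -0.195 t 28.45
```

View pics/top11c.png

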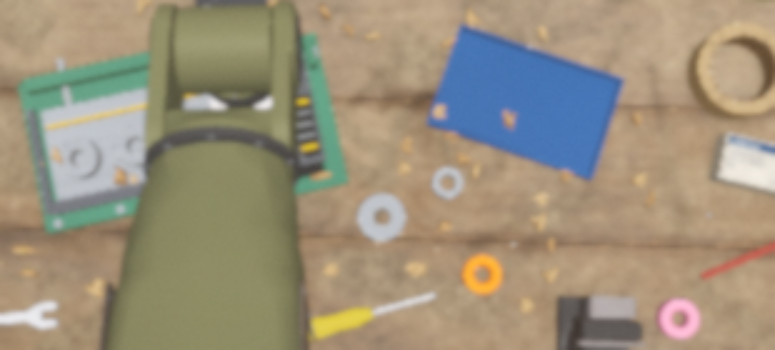

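View pics/side11c.png

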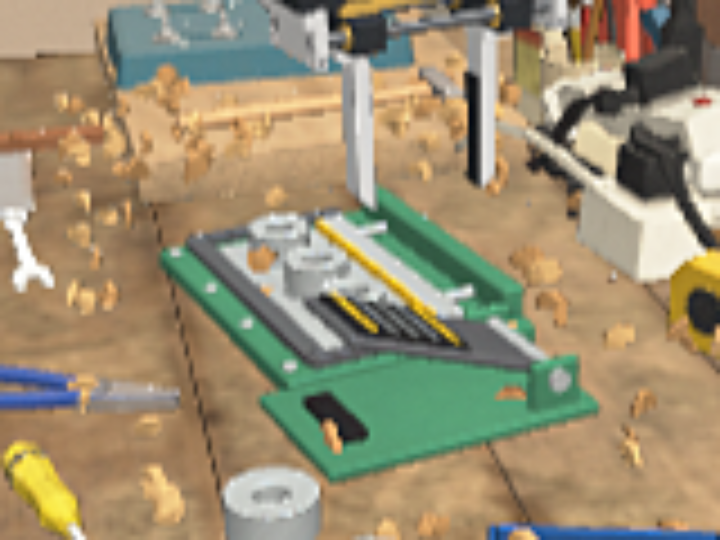

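Call:
jog_arm:
  deltas: "-10 -20 0 0 0;-17 -36 0 0 0;-17 -36 0 0 0;-17 -36 0 0 0;-17 -36 0 0 0;-17 -36 0 0 0;-17 -36 10 0 0;-17 -36 20 0 0;-17 -36 30 0 0;-17 -36 30 0 0"

```text
clock: 29.7
eef_pos: [471.0, 41.6, 126.5]
eef_rot: [-3.14, -0.0, 1.824]
wrist_force: [0.0, 0.4, 0.2]
finger_gap: 0.2
```

```bash
python3 - <<'E'
from h import *
p,d=snap("top","top12")
for r in rings(p,d):
  if r[0]==42 and r[4][0]<500: print(r)
cv2.imwrite("pics/top12c.png",cv2.resize(p[145:285,165:315,::-1],None,fx=4,fy=4))
p,d=snap("side","side12")
cv2.imwrite("pics/side12c.png",cv2.resize(p[110:230,230:390,::-1],None,fx=4.5,fy=4.5))
E
python3 mv.py 471.6 41.5 88 1.824
```

```text
(42, 310.5, 347.5, 7.8, [55.5, -56.7], np.float32(45.5))
(42, 63.5, 231.5, 7.4, [363.3, 671.4], np.float32(44.1))
(42, 196.7, 208.9, 7.9, [440.4, 288.6], np.float32(48.6))
(42, 219.3, 203.8, 7.9, [457.4, 223.4], np.float32(49.3))
(42, 236.5, 198.0, 6.2, [476.1, 173.7], np.float32(38.3))
tx -0.2 ty 0.0 tz 39.5 twist -0.000 | yaw 1.824 q6 -0.242 t 29.8
```

View pics/top12c.png

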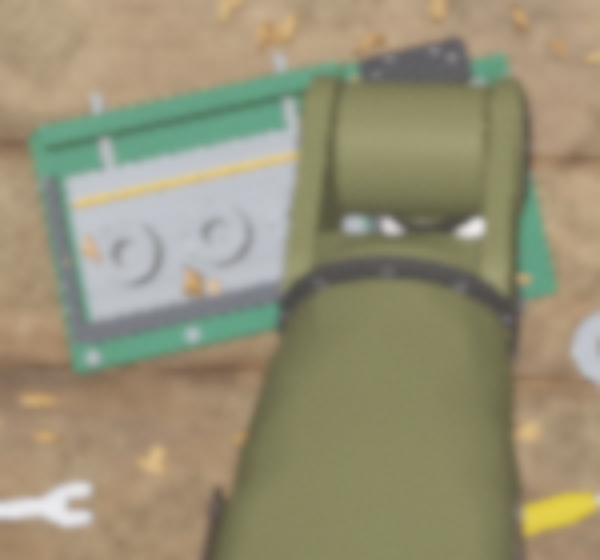

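View pics/side12c.png

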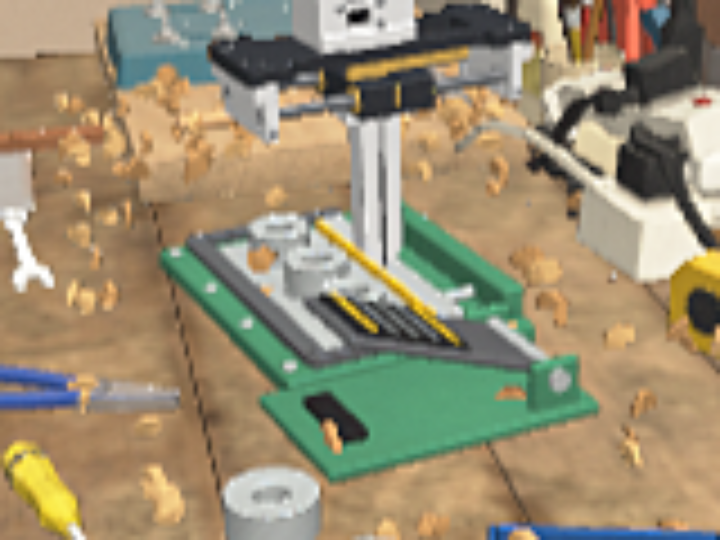

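Call:
jog_arm:
  deltas: "-60 0 0 0 0;-110 0 0 0 0;-150 0 0 0 0;-150 0 0 0 0;-150 0 0 0 0;-150 0 0 0 0;-150 0 0 0 0;-150 0 0 0 0;-150 0 0 0 0;-150 0 0 0 0"

```text
clock: 31.05
eef_pos: [509.0, -103.5, 127.5]
eef_rot: [3.142, 0.0, 1.824]
wrist_force: [0.3, -0.2, -0.5]
finger_gap: 0.6
```

Run:
```python
from h import *
p,d=snap("top","top13")
for r in rings(p,d):
  if r[0]==42 and r[4][0]<500: print(r)
cv2.imwrite("pics/top13c.png",cv2.resize(p[145:285,165:315,::-1],None,fx=4,fy=4))
```

```text
(42, 65.0, 231.5, 6.8, [363.5, 667.0], 40.2)
(42, 196.5, 208.5, 7.9, [441.7, 289.3], np.float32(49.0))
(42, 219.2, 203.8, 7.8, [457.5, 223.7], np.float32(48.7))
(42, 240.5, 198.6, 7.9, [474.7, 162.0], np.float32(49.0))
```

View pics/top13c.png

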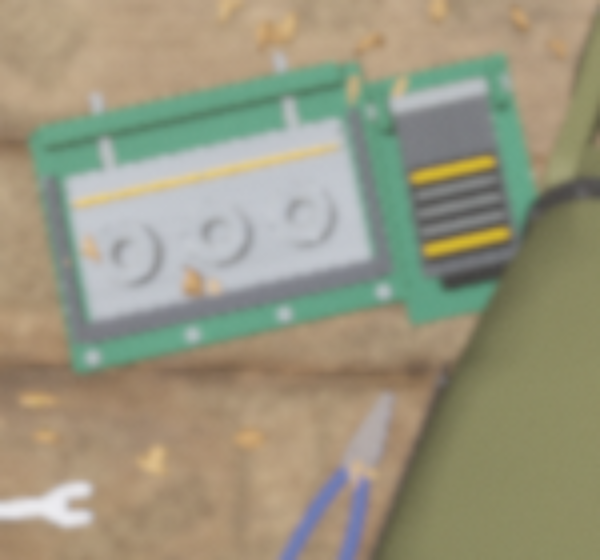

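Call:
jog_arm:
  deltas: "60 0 0 0 0;110 0 0 0 0;150 0 0 0 0;150 0 0 0 0;150 0 15 0 0;150 0 30 0 0;150 0 36 0 0;150 0 40 0 0;150 0 44 0 0;150 0 44 0 0"

```text
clock: 32.35
eef_pos: [471.7, 41.3, 83.4]
eef_rot: [3.141, 0.0, 1.823]
wrist_force: [-1.5, 0.0, 6.4]
finger_gap: 0.5
```

```bash
python3 -c "
from h import *
print(ray('top',[(281.3,196.3)],70))
s=manip.read_state(); print(s['eef_pos'],s['wrist_force'],s['clock'])"
```

```text
[[481.40310386  39.89326279  70.        ]]
[471.7133696   41.27889096  83.44570953] [-1.48863813  0.02309243  6.43896305] 32.35
```

Call:
jog_arm:
  deltas: "0 0 3 0 0;0 -1 6 0 0;0 -2 9 0 0;0 -3 12 0 0;0 -4 15 0 0;0 -5 18 0 0;0 -5 20 0 0;0 -5 21 0 0;0 -5 22 0 0;0 -5 22 0 0"

```text
clock: 33.6
eef_pos: [467.2, 40.1, 62.3]
eef_rot: [3.14, 0.0, 1.823]
wrist_force: [-5.2, -0.9, 15.1]
finger_gap: 0.4
```

Call:
jog_arm:
  deltas: "0 0 0.5 0 0;0 0 1 0 0;0 0 1.5 0 0;0 0 2 0 0;0 0 2.5 0 0;0 0 3 0 0;0 0 3 0 0;0 0 3 0 0;0 0 3 0 0;0 0 3 0 0"

```text
clock: 34.85
eef_pos: [466.8, 40.0, 59.2]
eef_rot: [-3.142, 0.0, 1.823]
wrist_force: [-7.4, -1.0, 17.5]
finger_gap: 0.3
```

Run:
```python
from h import *
p,d=snap("side","side14")
cv2.imwrite("pics/side14c.png",cv2.resize(p[110:230,230:390,::-1],None,fx=4.5,fy=4.5))
p,d=snap("top","top14")
cv2.imwrite("pics/top14c.png",cv2.resize(p[145:285,165:315,::-1],None,fx=4,fy=4))
s=manip.read_state(); print(s['eef_pos'],s['wrist_force'],s['clock'])
```

```text
[466.78151153  39.98815791  59.1956627 ] [-7.41492722 -1.046534   15.72098544] 34.95
```

View pics/side14c.png

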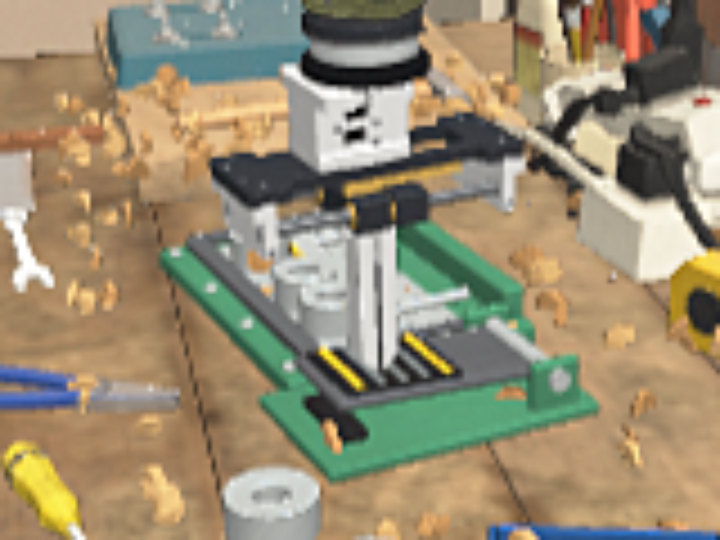

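View pics/top14c.png

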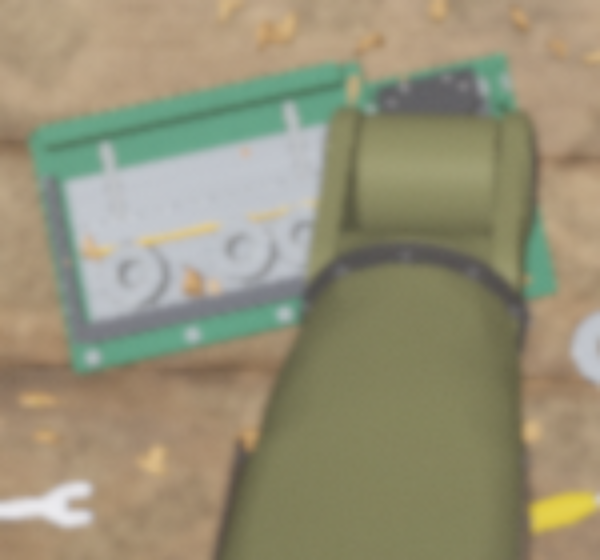

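Call:
jog_arm:
  deltas: "0 0 0.3 0 0;0 0 0.6 0 0;0 0 0.9 0 0;0 0 1.2 0 0;0 0 1.5 0 0;0 0 1.5 0 0;0 0 1.5 0 0;0 0 1.5 0 0;0 0 1.5 0 0;0 0 1.5 0 0"

```text
clock: 36.2
eef_pos: [466.7, 39.9, 58.2]
eef_rot: [-3.141, 0.0, 1.823]
wrist_force: [-12.0, -1.5, 25.0]
finger_gap: 0.7
```

Call:
jog_arm:
  deltas: "0 0 0.3 0 0;0 0 0.6 0 0;0 0 0.9 0 0;0 0 1.2 0 0;0 0 1.2 0 0;0 0 1.2 0 0;0 0 1.2 0 0;0 0 1.2 0 0;0 0 1.2 0 0;0 0 1.2 0 0"

```text
clock: 37.45
eef_pos: [466.7, 40.0, 57.8]
eef_rot: [-3.142, 0.0, 1.823]
wrist_force: [-17.6, -2.1, 39.8]
finger_gap: 0.1
```

Run:
```python
from h import *
p,d=snap("side","side15")
cv2.imwrite("pics/side15c.png",cv2.resize(p[140:220,260:370,::-1],None,fx=7,fy=7))
s=manip.read_state(); print(s['eef_pos'],s['wrist_force'],s['clock'])
# pedal slope from depth, in gauge coords
W=cloud("side",d); yaw=.253
gx=W[...,0]*np.cos(yaw)+W[...,1]*np.sin(yaw)-500; gy=-W[...,0]*np.sin(yaw)+W[...,1]*np.cos(yaw)-104
k=(gy>-214)&(gy<-196)&(gx>-60)&(gx<55)&(W[...,2]>25)&(W[...,2]<80)
A=np.polyfit(gx[k],W[...,2][k],1); print(k.sum(),A, np.arctan(A[0]))
W=cloud("side",cv2.medianBlur(d,3))
```

```text
[466.72636668  39.93982342  57.77573262] [-18.649       -1.82997343  39.60268019] 37.5
132 [-0.09965631 37.66092487] -0.09932834923149897
```

View pics/side15c.png

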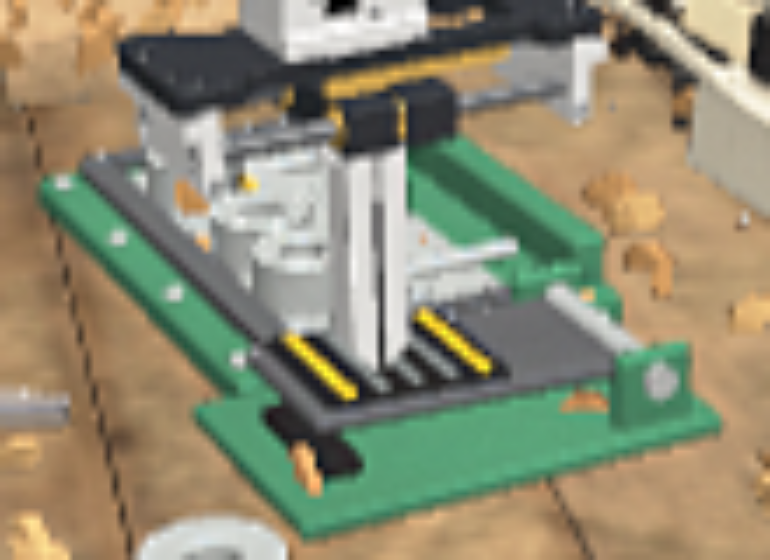

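Call:
jog_arm:
  deltas: "0 0 0 0 0;0 0 0 0 0;0 0 -3 0 0;0 0 -8 0 0;0 0 -15 0 0;0 2 -25 0 0;0 4 -38 0 0;0 4 -55 0 0;-40 4 -80 0 0;-90 4 -95 0 0"

```text
clock: 38.75
eef_pos: [493.0, -46.4, 152.1]
eef_rot: [-3.141, -0.0, 1.825]
wrist_force: [-0.2, 0.4, -0.5]
finger_gap: 0.6
```

Call:
jog_arm:
  deltas: "-60 0 0 0 80;-80 0 0 0 80;-80 0 0 0 80;-80 0 0 0 80;-80 0 0 0 80;-80 0 0 0 80;-80 0 0 0 80;-80 0 0 0 80;-80 0 0 0 80;-80 0 0 0 80"

```text
clock: 40.0
eef_pos: [513.0, -123.2, 150.7]
eef_rot: [-3.142, -0.0, 1.824]
wrist_force: [-0.5, 0.1, -0.3]
finger_gap: 79.7
```

```bash
python3 - <<'E'
from h import *
p,d=snap("top","top16")
for r in rings(p,d):
  if r[4][0]<500: print(r)
cv2.imwrite("pics/top16c.png",cv2.resize(p[145:285,165:315,::-1],None,fx=4,fy=4))
p,d=snap("side","side16")
cv2.imwrite("pics/side16c.png",cv2.resize(p[110:230,230:390,::-1],None,fx=4.5,fy=4.5))
E
python3 mv.py 457 160 42 1.824
```

```text
(26, 395.0, 285.2, 8.4, [235.2, -298.0], np.float32(50.3))
(26, 437.5, 273.2, 7.7, [273.2, -422.4], np.float32(47.5))
(26, 289.1, 212.7, 5.2, [438.5, 18.7], np.float32(33.0))
(42, 64.5, 231.5, 7.0, [363.4, 668.5], np.float32(42.0))
(42, 198.3, 214.6, 8.1, [424.0, 282.9], np.float32(50.1))
tx 288.2 ty 16.6 tz 108.7 twist -0.000 | yaw 1.824 q6 -0.558 t 40.1
```

View pics/top16c.png

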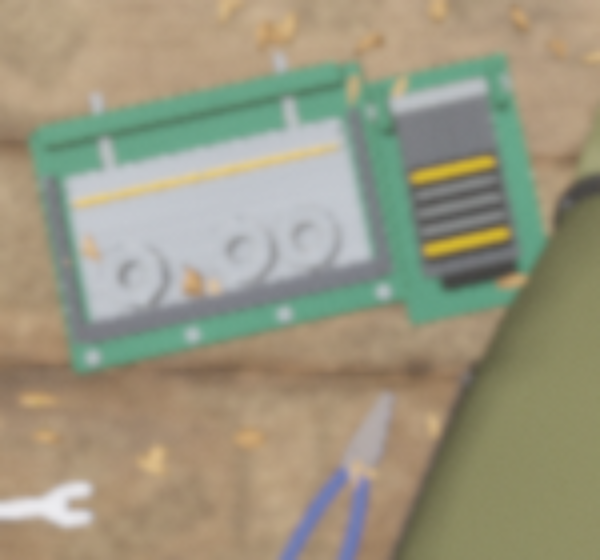

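View pics/side16c.png

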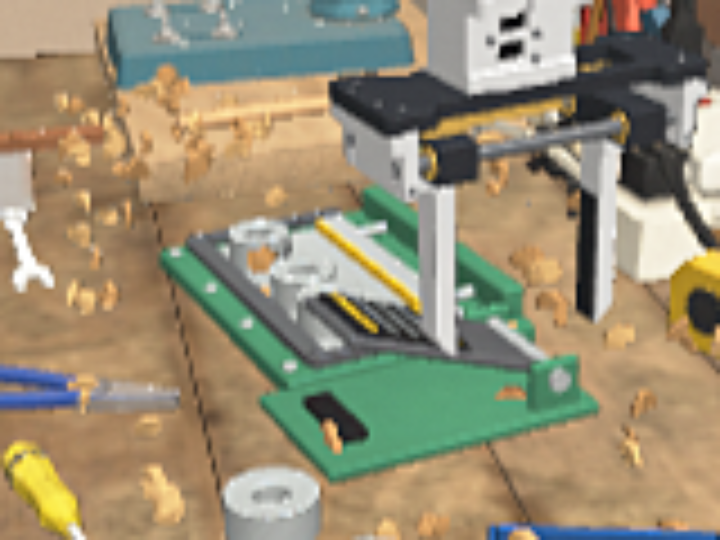

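Run:
```python
from h import *
p,d=optics.camera("top"); hsv=cv2.cvtColor(p,cv2.COLOR_RGB2HSV)
W=cloud("top",d)
gx=W[...,0]*np.cos(.253)+W[...,1]*np.sin(.253)-500; gy=-W[...,0]*np.sin(.253)+W[...,1]*np.cos(.253)-104
m=(W[...,2]>34)&(W[...,2]<55)&(gx>-60)&(gx<40)&(abs(gy)<115)
print("x",np.percentile(gx[m],[2,50,98]))
h,e=np.histogram(gy[m],np.arange(-112,113,4)); print([(int(a),int(b)) for a,b in zip(e,h) if b])
for uv in((200,213),(227,207.5),(243,204.5)):
  X=ray("top",uv,42)[0]; print(X[:2].round(1),X[0]*np.cos(.253)+X[1]*np.sin(.253)-500,-X[0]*np.sin(.253)+X[1]*np.cos(.253)-104)
```

```text
x [-35.903767   -15.9617639    6.48387932]
[(-88, 5), (-84, 13), (-80, 16), (-76, 19), (-72, 15), (-68, 13), (-64, 13), (-60, 12), (-56, 20), (-52, 13), (-48, 13), (-44, 8), (-40, 2), (-36, 16), (-32, 16), (-28, 17), (-24, 16), (-20, 14), (-16, 11), (-12, 9), (-8, 21), (-4, 16), (0, 15), (4, 9), (16, 5), (20, 12), (24, 9), (28, 7), (32, 1), (44, 15), (48, 15), (52, 19), (56, 17), (60, 12), (64, 15), (68, 13), (72, 17), (76, 22), (80, 13), (84, 12), (88, 3), (92, 2)]
[428.7 278.3] -15.258418835236625 58.0773887981959
[447.2 200.2] -16.93508802603293 -22.153966153076638
[457.4 153.7] -18.681319856633422 -69.67698173498563
```

```bash
python3 mv.py 457.8 159.1 42 1.824
```

```text
tx 287.2 ty 17.2 tz 108.8 twist -0.000 | yaw 1.824 q6 -0.558 t 40.15
```

Call:
jog_arm:
  deltas: "60 4 0 0 80;120 8 0 0 80;180 12 0 0 80;240 15 0 0 80;287.2 17.2 0 0 80;287.2 17.2 0 0 80;287.2 17.2 40 0 80;287.2 17.2 85 0 80;287.2 17.2 103 0 80;287.2 17.2 108 0 80"

```text
clock: 41.4
eef_pos: [457.6, 158.3, 41.8]
eef_rot: [-3.14, 0.0, 1.823]
wrist_force: [0.4, -0.3, 1.2]
finger_gap: 79.9
```

Call:
jog_arm:
  deltas: "0 0 0.5 0 80;0 0 0.5 0 60;0 0 0.5 0 40;0 0 0.5 0 35;0 0 0.5 0 35;0 0 0.5 0 35;0 0 -5 0 35;0 0 -30 0 35;0 0 -75 0 35;0 0 -110 0 35"

```text
clock: 42.65
eef_pos: [457.5, 159.1, 154.3]
eef_rot: [-3.141, -0.0, 1.824]
wrist_force: [0.7, 0.8, -3.1]
finger_gap: 43.6
```

```bash
python3 mv.py 512 -297 150 1.273;python3 - <<'E'
from h import *
p,d=snap("side","side17")
cv2.imwrite("pics/side17c.png",cv2.resize(p[110:230,230:390,::-1],None,fx=4.5,fy=4.5))
E
```

```text
tx -455.2 ty -61.4 tz 4.3 twist 0.551 | yaw 1.824 q6 0.006 t 42.65
```

View pics/side17c.png

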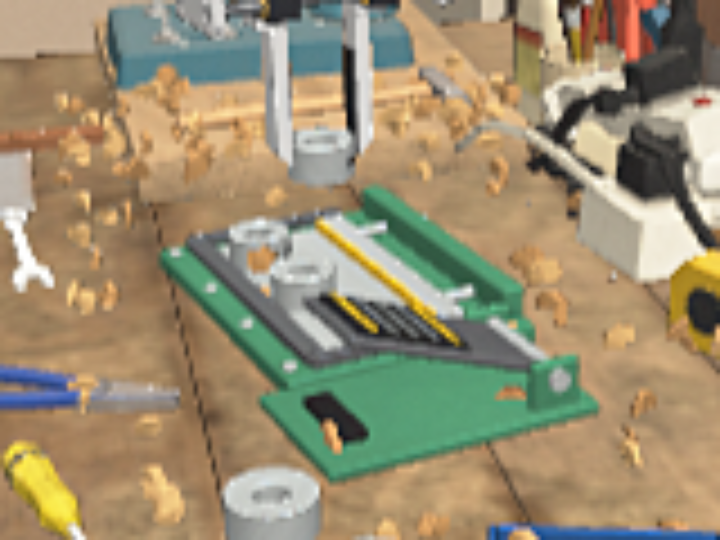

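Call:
jog_arm:
  deltas: "-58 -8 0 0.1 35;-116 -16 0 0.2 35;-174 -24 0 0.3 35;-232 -32 0 0.4 35;-290 -39 0 0.5 35;-348 -47 0 0.551 35;-406 -55 0 0.551 35;-440 -59 0 0.551 35;-455 -61.4 0 0.551 35;-455 -61.4 30 0.551 35"

```text
clock: 43.95
eef_pos: [512.9, -297.5, 123.6]
eef_rot: [3.139, 0.001, 1.272]
wrist_force: [0.6, 0.8, -3.2]
finger_gap: 44.0
```

```bash
python3 mv.py 512 -297 31 1.273
```

```text
tx 0.2 ty -1.0 tz 92.6 twist -0.001 | yaw 1.272 q6 -0.289 t 43.95
```

Call:
jog_arm:
  deltas: "0 0 30 0 35;0 0 65 0 35;0 0 82 0 35;0 0 88 0 35;0 0 91 0 35;0 0 92 0 35;0 0 92 0 35;0 0 92 0 35;0 0 92 0 35;0 0 92 0 35"

```text
clock: 45.2
eef_pos: [512.7, -296.9, 31.6]
eef_rot: [3.14, 0.0, 1.273]
wrist_force: [-0.9, 1.7, 5.8]
finger_gap: 43.6
```

```bash
python3 mv.py 512 -297 31 1.273;python3 - <<'E'
from h import *
p,d=snap("side","side18")
cv2.imwrite("pics/side18c.png",cv2.resize(p[180:320,270:430,::-1],None,fx=4,fy=4))
E
```

```text
tx -0.3 ty -0.6 tz 0.6 twist -0.000 | yaw 1.273 q6 -0.289 t 45.2
```

View pics/side18c.png

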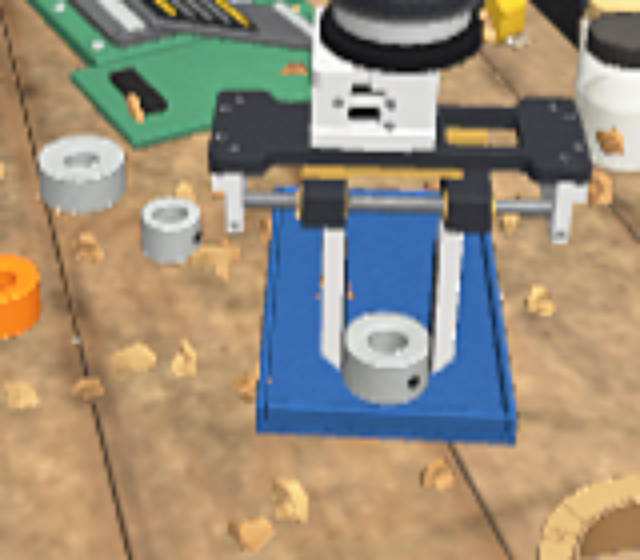

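Call:
jog_arm:
  deltas: "0 0 0 0 40;0 0 0 0 55;0 0 0 0 66;0 0 0 0 66;0 0 -8 0 66;0 0 -30 0 66;0 0 -70 0 66;0 0 -120 0 66;40 0 -125 0 80;80 0 -125 0 80"

```text
clock: 46.5
eef_pos: [536.2, -219.6, 157.3]
eef_rot: [3.139, 0.0, 1.272]
wrist_force: [0.7, 0.3, -0.5]
finger_gap: 79.2
```

```bash
python3 mv.py 445.5 206.6 42 1.824;python3 - <<'E'
from h import *
p,d=snap("top","top19")
cv2.imwrite("pics/top19c.png",cv2.resize(p[145:285,165:475,::-1],None,fx=2.5,fy=2.5))
W=cloud("top",d)
gx=W[...,0]*np.cos(.253)+W[...,1]*np.sin(.253)-500; gy=-W[...,0]*np.sin(.253)+W[...,1]*np.cos(.253)-104
m=(W[...,2]>34)&(W[...,2]<55)&(gx>-60)&(gx<40)&(abs(gy)<115)
h,e=np.histogram(gy[m],np.arange(-112,113,4)); print([(int(a),int(b)) for a,b in zip(e,h) if b])
E
```

```text
tx 380.6 ty -212.2 tz 115.3 twist -0.552 | yaw 1.272 q6 -0.153 t 46.5
[(-40, 3), (-36, 16), (-32, 15), (-28, 18), (-24, 14), (-20, 13), (-16, 12), (-12, 13), (-8, 21), (-4, 13), (0, 16), (4, 9), (16, 6), (20, 12), (24, 9), (28, 6), (32, 1), (44, 15), (48, 17), (52, 17), (56, 17), (60, 11), (64, 14), (68, 17), (72, 12), (76, 22), (80, 14), (84, 11), (88, 1)]
```

View pics/top19c.png

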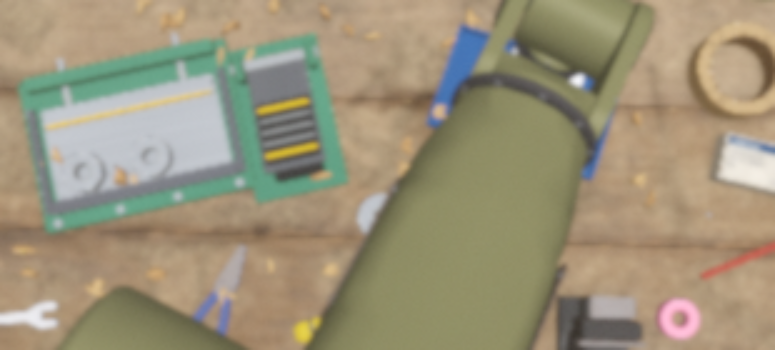

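Call:
jog_arm:
  deltas: "52 -29 0 -0.1 80;104 -58 0 -0.2 80;156 -87 0 -0.3 80;208 -116 0 -0.4 80;260 -145 0 -0.5 80;312 -174 0 -0.551 80;360 -200 0 -0.551 80;380.6 -212.2 0 -0.551 80;380.6 -212.2 0 -0.551 80;380.6 -212.2 20 -0.551 80"

```text
clock: 47.8
eef_pos: [445.5, 205.5, 136.8]
eef_rot: [3.139, -0.0, 1.824]
wrist_force: [-0.4, -0.2, -0.8]
finger_gap: 79.9
```

```bash
python3 mv.py 445.5 206.6 42 1.824
```

```text
tx 1.0 ty 0.2 tz 94.8 twist -0.000 | yaw 1.824 q6 0.105 t 47.8
```

Call:
jog_arm:
  deltas: "1 0 40 0 80;1 0 75 0 80;1 0 90 0 80;1 0 94 0 80;1 0 94 0 80;1 0 94 0 60;1 0 94 0 40;1 0 94 0 35;1 0 94 0 35;1 0 94 0 35"

```text
clock: 49.05
eef_pos: [444.7, 207.0, 42.0]
eef_rot: [3.141, -0.0, 1.824]
wrist_force: [1.5, 0.7, 1.3]
finger_gap: 42.4
```

Call:
jog_arm:
  deltas: "0 0 0 0 35;0 0 -5 0 35;0 0 -30 0 35;0 0 -75 0 35;0 0 -113 0 35;0 0 -113 0 35;0 0 -113 0 35;0 0 -113 0 35;0 0 -113 0 35;0 0 -113 0 35"

```text
clock: 50.3
eef_pos: [444.3, 206.8, 154.3]
eef_rot: [-3.141, 0.0, 1.824]
wrist_force: [0.3, 0.2, -1.4]
finger_gap: 43.1
```

```bash
python3 mv.py 530 -237 150 1.273
```

```text
tx -451.2 ty -28.1 tz 4.3 twist 0.551 | yaw 1.824 q6 0.108 t 50.3
```

Call:
jog_arm:
  deltas: "-58 -4 0 0.1 35;-116 -8 0 0.2 35;-174 -12 0 0.3 35;-232 -15 0 0.4 35;-290 -18 0 0.5 35;-348 -22 0 0.551 35;-406 -25 0 0.551 35;-440 -27 0 0.551 35;-451 -28 0 0.551 35;-451 -28 30 0.551 35"

```text
clock: 51.55
eef_pos: [531.1, -237.3, 125.9]
eef_rot: [3.138, 0.001, 1.272]
wrist_force: [0.8, -0.3, -2.3]
finger_gap: 42.5
```

```bash
python3 mv.py 530 -237 31.5 1.273;python3 - <<'E'
from h import *
p,d=snap("side","side20")
cv2.imwrite("pics/side20c.png",cv2.resize(p[180:320,270:430,::-1],None,fx=4,fy=4))
E
```

```text
tx 0.0 ty -1.1 tz 94.4 twist -0.001 | yaw 1.272 q6 -0.185 t 51.55
```

View pics/side20c.png

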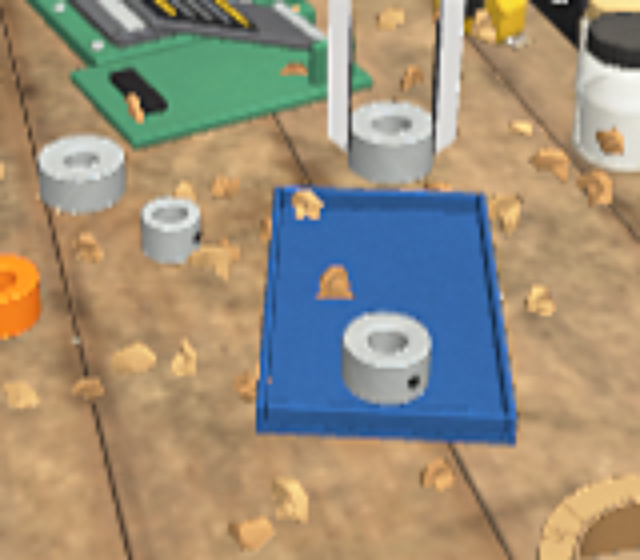

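Call:
jog_arm:
  deltas: "0 -0.5 30 0 35;0 -0.5 65 0 35;0 -0.5 82 0 35;0 -0.5 88 0 35;0 -0.5 92 0 35;0 -0.5 93 0 35;0 -0.5 93.5 0 35;0 -0.5 93.5 0 35;0 -0.5 93.5 0 35;0 -0.5 93.5 0 35"

```text
clock: 52.85
eef_pos: [529.9, -236.7, 31.6]
eef_rot: [3.141, 0.0, 1.273]
wrist_force: [-1.1, -0.6, 1.8]
finger_gap: 42.8
```

Contact with the floor, so I'll release, rise and head for the last collar.

Call:
jog_arm:
  deltas: "0 0 0 0 40;0 0 0 0 55;0 0 0 0 66;0 0 0 0 66;0 0 -8 0 66;0 0 -30 0 66;0 0 -70 0 66;0 0 -120 0 66;40 0 -125 0 80;80 0 -125 0 80"

```text
clock: 54.1
eef_pos: [553.6, -159.5, 157.8]
eef_rot: [3.139, 0.0, 1.272]
wrist_force: [0.6, 0.6, -0.4]
finger_gap: 79.1
```

```bash
python3 mv.py 424.5 285.5 42 1.824
python3 - <<'E'
from h import *
p,d=snap("top","top21")
for r in rings(p,d):
  if r[0]==42 and r[4][0]<500: print(r)
E
```

```text
tx 387.2 ty -254.5 tz 115.8 twist -0.552 | yaw 1.272 q6 -0.045 t 54.1
(42, 64.0, 231.5, 7.2, [363.4, 669.9], np.float32(43.1))
(42, 198.1, 214.4, 8.0, [424.4, 283.4], np.float32(49.4))
```

Call:
jog_arm:
  deltas: "50 -33 0 -0.1 80;100 -66 0 -0.2 80;150 -99 0 -0.3 80;200 -131 0 -0.4 80;250 -164 0 -0.5 80;300 -197 0 -0.551 80;350 -230 0 -0.551 80;380 -250 0 -0.551 80;387 -254.5 0 -0.551 80;387 -254.5 20 -0.551 80"

```text
clock: 55.4
eef_pos: [424.2, 284.8, 137.3]
eef_rot: [3.139, -0.001, 1.825]
wrist_force: [0.3, -0.3, -0.1]
finger_gap: 80.1
```

```bash
python3 mv.py 424.5 285.5 42 1.824
```

```text
tx 0.6 ty 0.5 tz 95.3 twist 0.001 | yaw 1.825 q6 0.266 t 55.4
```

Call:
jog_arm:
  deltas: "0 0 40 0 80;0 0 75 0 80;0 0 90 0 80;0 0 94.5 0 80;0 0 94.5 0 80;0 0 94.5 0 60;0 0 94.5 0 40;0 0 94.5 0 35;0 0 94.5 0 35;0 0 94.5 0 35"

```text
clock: 56.65
eef_pos: [424.7, 285.1, 42.4]
eef_rot: [3.138, -0.001, 1.824]
wrist_force: [5.1, 2.5, 0.6]
finger_gap: 42.8
```

Call:
jog_arm:
  deltas: "0 0 0 0 35;0 0 -5 0 35;0 0 -30 0 35;0 0 -75 0 35;0 0 -113 0 35;0 0 -113 0 35;0 0 -113 0 35;0 0 -113 0 35;0 0 -113 0 35;0 0 -113 0 35"

```text
clock: 57.9
eef_pos: [423.4, 284.4, 154.3]
eef_rot: [-3.141, 0.0, 1.824]
wrist_force: [-0.4, -0.3, -3.5]
finger_gap: 42.9
```

```bash
python3 mv.py 548 -177 150 1.273
```

```text
tx -477.9 ty 5.1 tz 4.3 twist 0.551 | yaw 1.824 q6 0.267 t 57.9
```

Call:
jog_arm:
  deltas: "-58 1 0 0.1 35;-116 1 0 0.2 35;-174 2 0 0.3 35;-232 2.5 0 0.4 35;-290 3 0 0.5 35;-348 4 0 0.551 35;-406 4.5 0 0.551 35;-455 5 0 0.551 35;-478 5 0 0.551 35;-478 5 0 0.551 35"

```text
clock: 59.15
eef_pos: [548.0, -177.7, 154.3]
eef_rot: [-3.141, -0.0, 1.271]
wrist_force: [-0.7, 0.3, -3.2]
finger_gap: 43.0
```

```bash
python3 mv.py 548 -177 31.5 1.273;python3 - <<'E'
from h import *
p,d=snap("side","side22")
cv2.imwrite("pics/side22c.png",cv2.resize(p[160:320,250:430,::-1],None,fx=4,fy=3.7))
E
```

```text
tx 0.7 ty -0.2 tz 122.8 twist -0.002 | yaw 1.271 q6 -0.078 t 59.15
```

View pics/side22c.png

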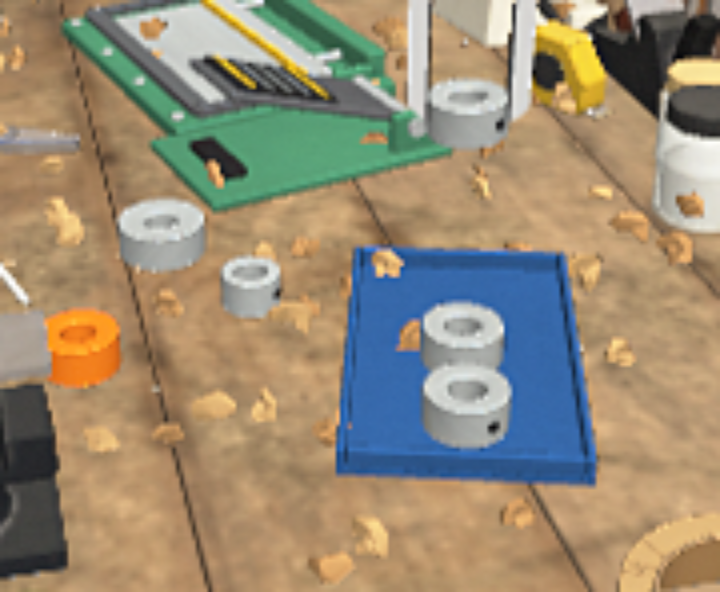

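Call:
jog_arm:
  deltas: "0 0 40 0 35;0 0 85 0 35;0 0 108 0 35;0 0 116 0 35;0 0 120 0 35;0 0 121.5 0 35;0 0 122.5 0 35;0 0 122.5 0 35;0 0 122.5 0 35;0 0 122.5 0 35"

```text
clock: 60.45
eef_pos: [548.1, -177.1, 32.3]
eef_rot: [3.141, 0.0, 1.273]
wrist_force: [-0.4, -0.4, -3.6]
finger_gap: 42.8
```

Call:
jog_arm:
  deltas: "0 0 0.7 0 35;0 0 1.2 0 35;0 0 1.2 0 50;0 0 1.2 0 66;0 0 1.2 0 66;0 0 -8 0 66;0 0 -30 0 66;0 0 -70 0 66;0 0 -120 0 66;0 0 -120 0 66"

```text
clock: 61.7
eef_pos: [549.5, -177.6, 156.8]
eef_rot: [3.134, 0.001, 1.273]
wrist_force: [0.0, 0.6, -1.3]
finger_gap: 65.6
```

Call:
jog_arm:
  deltas: "60 -20 0 0 66;120 -40 0 0 66;180 -60 0 0 66;240 -80 0 0 66;300 -100 0 0 66;350 -120 0 0 66;350 -120 0 0 66;350 -120 0 0 66;350 -120 0 0 66;350 -120 0 0 66"

```text
clock: 62.95
eef_pos: [536.3, 191.8, 152.3]
eef_rot: [3.142, 0.0, 1.271]
wrist_force: [-0.1, 0.4, -0.3]
finger_gap: 65.9
```

Run:
```python
from h import *
p,d=snap("top","top23"); np.save("top23.npy",d)
cv2.imwrite("pics/top23c.png",cv2.resize(p[145:285,165:475,::-1],None,fx=2.5,fy=2.5))
yt=-.298; c,s=np.cos(yt),np.sin(yt)
for r in rings(p,d):
  x,y=r[4]
  if x<600 and y<0: print(r,"tray",(c*(x-530)+s*(y+238)).round(1),(-s*(x-530)+c*(y+238)).round(1))
W=cloud("top",d)
p,d=snap("side","side23")
cv2.imwrite("pics/side23c.png",cv2.resize(p[110:320,230:430,::-1],None,fx=3.5,fy=2.8))
print(manip.read_state()["eef_pos"])
```

```text
(26, 311.5, 344.0, 4.6, [61.8, -59.2], np.float32(28.2)) tray -500.1 33.5
(26, 293.5, 337.0, 8.6, [80.0, -6.9], np.float32(50.3)) tray -498.0 88.8
(26, 395.0, 286.0, 7.6, [232.8, -298.0], np.float32(46.0)) tray -266.5 -144.6
(26, 437.2, 273.0, 7.7, [273.8, -421.4], np.float32(47.8)) tray -191.1 -250.5
(26, 317.6, 232.4, 9.5, [382.7, -67.8], np.float32(59.3)) tray -190.8 119.4
(26, 344.2, 218.6, 6.0, [425.6, -145.3], np.float32(38.5)) tray -127.0 58.0
(26, 398.5, 192.0, 5.6, [510.1, -306.0], np.float32(35.3)) tray 0.9 -70.8
(26, 376.2, 186.9, 6.9, [523.5, -239.0], np.float32(43.9)) tray -5.9 -2.9
(26, 356.4, 178.8, 7.7, [546.2, -179.5], np.float32(48.4)) tray -1.7 60.7
(42, 292.5, 339.5, 8.6, [76.2, -5.0], np.float32(50.0)) tray -502.2 89.5
[536.26503692 192.13938537 152.32188134]
```

View pics/top23c.png

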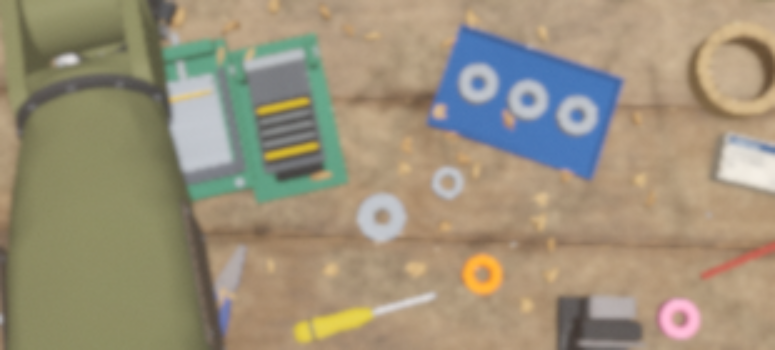

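View pics/side23c.png

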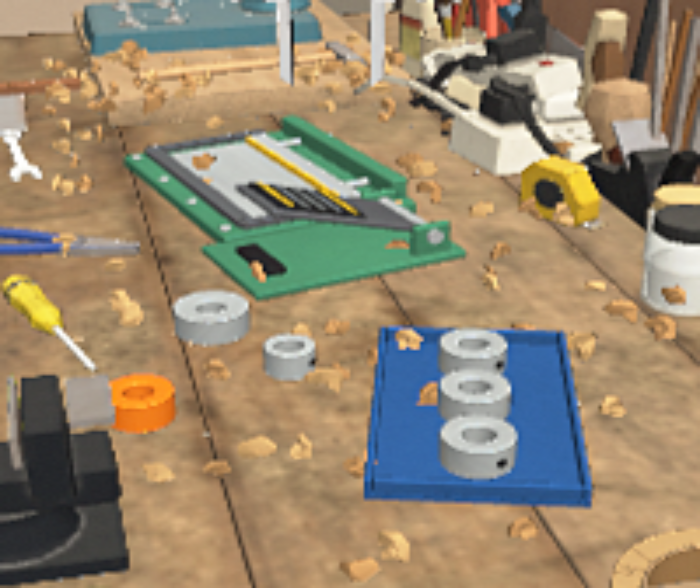

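```bash
python3 -c "
from cell import workorder,manip
print(manip.read_state()['clock'],workorder.sign_off())"
```

```text
the job is handed in; nothing more can be done
63.05 None
```

I carried out all the steps and handed the job in at 63 s. There was no verdict to read back.

- **Sequence:** I moved the large collar from the gauge to the bench at about (383, -68) mm. Then I laid the three 46 mm collars in the bed one by one and checked from above that all three were in. After that I pressed the pedal, held it about 1 s, released it, and moved the three collars to the tray. The small collar was never touched.
- **Pedal press:** The fingertips stopped at z ≈ 44 mm, where the tread should be at its stop. The force rose steeply there to about 40 N (44 N with the sideways part), while the spring alone had read about 16 N. I could not read the pedal angle directly. A rough depth fit gave a pedal slope of 0.10 rad, where 0.06 is expected at the stop, so the force and height are the better evidence.
- **After release:** The collars lay against the fence, and the middle one had shifted about 15 mm along the row. I re-measured them before picking them up.
- **Last checks:** The pictures show the three collars flat in the tray, at about y = -71, -3 and +61 mm along it. The large and small collars are on the bench, the gauge bed is empty, the pedal is up, and the gripper is clear of everything.

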